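Load the desk supplies carousel

ROBOT

A 7-joint arm with a two-finger parallel gripper is mounted at the origin on a cart in front of the work surface, level with it; the furniture and walls round the work are solid. World frame = base frame: x ahead of the robot, y to its left, z up, the work surface at z = 0. Lengths are in m, angles in rad, forces in N, time in s.
With the tool pointing down it reaches from about 0.4 to 0.85 m from the base axis. Payload 4.4 kg.
Tool frame: the origin (TCP) lies midway between the tips of the shut fingers; the grasp point (between the pads) lies 19 mm behind it; z points along the fingers, y is the line along which they close (so a half turn about z gives the same grasp; the last joint's range is limited). The gripper opens to 94 mm and grips with 3 to 60 N. Pads are 16 mm wide; open, the fingers measure 119 mm over their backs; the gripper's body (75 mm by 177 mm) begins 78 mm behind the grasp point.
Start: joints at [1.094, 0.628, 0.038, 1.517, -0.027, 0.996, -0.02], TCP at [0.26, -0.596, 0.174] pointing down, gripper open.
Joint ranges: [-3.06, 3.06], [-0.37, 2.12], [-1.25, 1.32], [0.18, 2.47], [-1.1, 4.24], [0.23, 1.98], [-2.94, 2.94]. Speed limits (rad/s): [2.57, 2.57, 3.14, 3.14, 3.14, 3.14, 3.14].

INTERFACE

Orientations are given as a unit quaternion [w, x, y, z].
In Python, from bench import ctrl gives the robot as it stands.
- The arm moves only by the tool nudge_tcp, called after "Emit:" as a command line: name --argument value ..., lists and objects as JSON in quotes. Schema: {"type":"object","properties":{"plan":{"type":"string"},"finger_gap":{"type":"number"},"squeeze":{"type":"number"},"only":{"type":"string"},"quiet":{"type":"boolean"},"lines":{"type":"string"}},"required":["plan"],"additionalProperties":false}. plan is a string of 1 to 10 rows, parted by semicolons, with the numbers parted by commas; each row has 6 numbers: dx, dy, dz in units of 20 mm, then a rotation vector rx, ry, rz in units of 0.1 rad; each row is the pose to reach, as a shift and turn from the pose commanded when the call began, along the tool's axes at that moment; what a row does not reach only later rows make up. A row lasts 1/12 s, in which the tool goes at most 0.0417 m and 0.125 rad, less where a joint would pass 70% of its speed; a pose out of reach is approached as far as the arm can. finger_gap is the opening from 0.0 (shut) to 1.0 (fully open), set as the call begins (left out keeps the last). The fingers move at their own pace and stop on an object; squeeze is the grip in N (left out, the last holds). Time passes only in rows, so rows that do not move let the fingers close. The tool returns the time, the measured TCP pose, the force, the opening and the grip force at its end. only (a regular expression) keeps the lines of the reply that match it, lines (a string "A,B") keeps lines A to B, and quiet returns only ok. Input that does not fit is refused with a message, and nothing moves.
- ctrl.state(): the state, without advancing time (a new reading comes with each control period).
- ctrl.get_image(name): name is "scene" or "side" or "wrist"; returns the picture (480x640x3 uint8, red, green, blue); there is no depth.
- ctrl.camera_info(name): a dict with "fx", "fy", "cx", "cy" (pixels), "eye" and "rotation" of the camera in the world. Camera axes: x right, y down, z forward; pixel columns grow to the right and rows downward; lengths in m; the calibration is good to about 2 mm. A picture is of the moment at which its call begins: read the wrist's pose just before it. camera_info takes no time and is no camera call; for the wrist camera it gives the pose at the moment of the call.
- ctrl.sign_off(): hands the job in; it is judged then, once.
The state is a dict: "time": time; "q": joint angles; "qd": joint speeds; "tau": joint torques, N m; "tcp_pos": TCP position; "ee_rot": TCP orientation; "ft_force": force on the tool from outside, world axes, zero at the start; "moment": the same for the moment, N m; "opening": opening from 0.0 (shut) to 1.0 (fully open); "finger_force": force on a finger pad.
Only numpy, scipy, OpenCV 4.12 (cv2) and the standard library are available. Lean on these libraries where they do the work, as an engineer would, in place of code of your own. Each camera call takes 0.05 s, during which the arm holds its last target. There are 200 camera calls.

TASK

Put the loose USB stick into the blue compartment of the desk carousel and the loose binder clip into its yellow compartment, in either order. The cover is open only at its cut-out, so before each one turn the drum by the upright crank peg until the right compartment lies under the cut-out, then set the thing down inside. Do not shift or knock over the hole punch, the pen pot, the stapler or the tape dispenser.

Things in the scene. Friction and masses are not known exactly. Their poses are not given: they have to be found in the camera images.
- carousel_base: fixed grey foot and cover of the carousel. Origin on the drum's vertical axis at desk height; -x points to the cut-out, +x to the bracket behind (44 mm wide, out to 144 mm from the axis, 75 mm high), which holds the flat cover: a disc 220 mm across, 66 to 70 mm above the desk. Foot 244 mm across. Only the crank and the bracket's top stand above the cover
- window (a point): middle of the cover's cut-out, 80 mm from the axis, at the cover's upper face (70 mm above the desk). The cut-out is a sector 64 degrees wide, centred on this point, from 36 mm from the axis out past the rim; it is the only opening
- carousel (a joint): angle of the drum, counterclockwise from above positive, several turns free either way; 0 with yellow centred under the cut-out, -2.513 (or 3.770) with blue. Friction only (0.05 N m), no detents: stays where left. Five equal compartments, floor and outer wall coloured (the walls show outside the cover); counterclockwise from above: yellow, red, blue, white, green
- crank_peg (a point): point of the crank's upright aluminium peg (round, 14 mm thick, from 82 to 114 mm above the desk) at 100 mm height. Fixed 40 mm from the drum's axis on a flat black arm (74 to 82 mm high); goes round with the drum, 108 degrees from the middles of both yellow and blue (between white and green). A grip from above can lead it round its circle at constant orientation
- yellow_slot (a point): middle of the yellow compartment's floor, 80 mm from the axis, 14 mm above the desk; moves with the drum. Straight below the window point when the compartment is under the cut-out. Compartment: 72-degree sector from the centre column (18 mm radius) to the outer wall (112 to 119 mm from the axis, top at 64 mm); dividers 3 mm thick, top at 60 mm
- blue_slot (a point): middle of the blue compartment's floor, 80 mm from the axis, 14 mm above the desk; moves with the drum; otherwise as the yellow one
- yellow_start (a point): point on the drum's axis at floor height; its x axis runs outward along the clockwise divider of the yellow compartment (the clockwise one seen from above), y points counterclockwise, z up; a thing in that compartment has positive y here
- yellow_stop (a point): point on the drum's axis at floor height; its x axis runs outward along the counterclockwise divider of the yellow compartment (the counterclockwise one seen from above), y points counterclockwise, z up; a thing in that compartment has negative y here
- blue_start (a point): point on the drum's axis at floor height; its x axis runs outward along the clockwise divider of the blue compartment (the clockwise one seen from above), y points counterclockwise, z up; a thing in that compartment has positive y here
- blue_stop (a point): point on the drum's axis at floor height; its x axis runs outward along the counterclockwise divider of the blue compartment (the counterclockwise one seen from above), y points counterclockwise, z up; a thing in that compartment has negative y here
- usb_stick: black USB stick with a bright plug, lying flat on the desk, 16 x 53 x 8 mm, 10 to 18 g; origin at the centre of its underside, y along its length, z up. Either it or the clip is on the robot's left, the other on its right
- binder_clip: black binder clip with two bright wire handles up, standing on the desk, 32 (x) x 23 (y) x 43 mm with handles, 12 to 21 g; origin at the centre of its underside, z up. Its solid body is a prism along x, 21 mm high, that narrows upward in y; grip its flat ends (x = -16 and +16 mm), at most 20 mm above its underside; the handles are no grip
- hole_punch: bystander: dark red and black hole punch, 107 x 112 x 76 mm, origin at the centre of its underside; stands beside the binder clip in the clip's -x direction, about 125 mm between their middles
- stapler: bystander: dark red stapler, 36 x 144 x 50 mm, origin at the centre of its underside, y along its length; it lies beside the USB stick, about parallel to it, centre lines about 65 mm apart, in the stick's +x direction
- tape_dispenser: bystander: black tape dispenser, 46 x 147 x 79 mm, origin at the centre of its underside, y along its length; stands beside the binder clip in the clip's +y direction, about 75 mm between their middles, its length about parallel to the clip's x
- pen_pot: bystander: grey pot with pens, 84 mm wide, 174 mm tall with the pens, origin at the centre of its underside; stands to the right of and behind the carousel

How it is judged:
At the end, for the whole second after the job is handed in: The USB stick rests in the blue compartment and the binder clip in the yellow one: the origin of each at least 4 mm inside both dividers, less than 115 mm from the drum's axis and between 8 and 62 mm above the desk, at rest; the drum stands still at any angle (y of usb_stick in the frame of blue_start above 0.004 m and y of usb_stick in the frame of blue_stop below -0.004 m and horizontal distance between each of usb_stick, binder_clip and carousel_base below 0.115 m and height (world z) of usb_stick between 0.008 and 0.062 m and linear speed of each of usb_stick, binder_clip below 0.02 m/s and y of binder_clip in the frame of yellow_start above 0.004 m and y of binder_clip in the frame of yellow_stop below -0.004 m and height (world z) of binder_clip between 0.008 and 0.062 m and velocity of joint carousel between -0.1 and 0.1 rad/s); the robot touches nothing.
It fails at once if the hole punch is shifted by more than 20 mm or tipped by more than 20 degrees (distance of hole_punch from where it was at the start of the episode above 0.02 m or angle between hole_punch's own z axis and vertical above 0.35 rad).
It fails at once if the pot of pens is shifted by more than 20 mm or tipped by more than 20 degrees (distance of pen_pot from where it was at the start of the episode above 0.02 m or angle between pen_pot's own z axis and vertical above 0.35 rad).
It fails at once if the stapler is shifted by more than 20 mm or tipped by more than 20 degrees (distance of stapler from where it was at the start of the episode above 0.02 m or angle between stapler's own z axis and vertical above 0.35 rad).
It fails at once if the tape dispenser is shifted by more than 20 mm or tipped by more than 20 degrees (distance of tape_dispenser from where it was at the start of the episode above 0.02 m or angle between tape_dispenser's own z axis and vertical above 0.35 rad).
It also fails if it takes over 72 s, if anything falls off the work surface, if the arm or the gripper's body presses on something with over 40 N, if the wrist force passes 120 N, or if a joint passes its speed limit or range.

## Working session

There is one attempt and no reset: what is moved stays moved. The work goes in short steps, Python scripts to look and compute and a tool call to move; the robot and the scene stay as the last step left them, time stands still between calls to the robot, and variables do not carry over. Pictures are saved under pics/ and viewed, at most 10 in all, crops included, and the job is handed in when it is done.

```bash
ls; mkdir -p pics; python3 - <<'E'
from bench import ctrl
import cv2
s=ctrl.state();print({k:s[k] for k in('time','tcp_pos','ee_rot','opening')})
for n in('scene','side'):
    cv2.imwrite(f'pics/{n}0.png',ctrl.get_image(n)[:,:,::-1]); i=ctrl.camera_info(n);print(n,i)
E
```

```text
bench.py
pics
{'time': 0.0, 'tcp_pos': array([ 0.25930859, -0.59526175,  0.17298323]), 'ee_rot': array([-8.99696945e-04,  9.78979109e-01,  2.03958452e-01, -2.11044176e-04]), 'opening': 0.995772421129693}
scene {'fx': 496.60499032928726, 'fy': 496.60499032928726, 'cx': 324.7134502702053, 'cy': 240.37056364552166, 'eye': array([0.15029975, 0.59052178, 0.99626948]), 'rotation': array([ 0.08798007, -0.22788726,  0.91305569, -0.32658263])}
side {'fx': 530.5130890233321, 'fy': 530.5130890233321, 'cx': 320.1490032481674, 'cy': 243.26681698736115, 'eye': array([-0.13327458, -1.24049206,  0.58839827]), 'rotation': array([-0.5526946 ,  0.79492024, -0.20848012,  0.13844323])}
```
View pics/scene0.png

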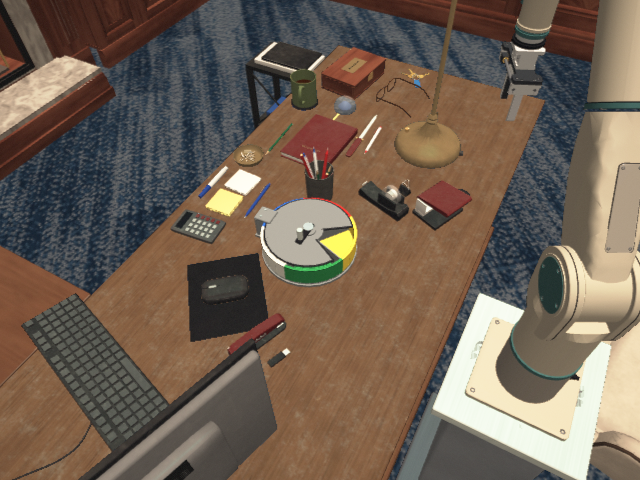

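View pics/side0.png

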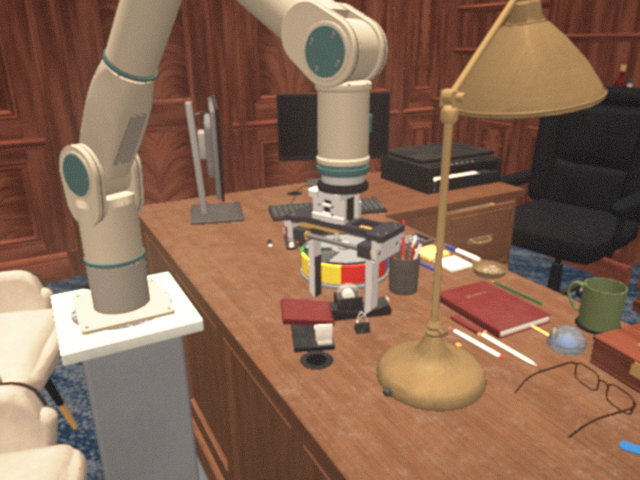

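The scene picture shows the carousel at (308,235), yellow roughly under the cut-out at (338,243), peg near (300,233) and the stick at (279,357) beside the stapler. The side picture shows the clip at (361,323), next to the punch and tape dispenser. I'll zoom in on these.

```bash
cat > h.py <<'E'
import numpy as np,cv2
from bench import ctrl
from scipy.spatial.transform import Rotation as R
def rot(q): return R.from_quat([q[1],q[2],q[3],q[0]])
def ray(i,u,v):
    return i['eye'],rot(i['rotation']).apply([(u-i['cx'])/i['fx'],(v-i['cy'])/i['fy'],1])
def onz(i,u,v,z):
    e,d=ray(i,u,v); return e+d*(z-e[2])/d[2]
def proj(i,p):
    c=rot(i['rotation']).inv().apply(np.array(p)-i['eye']); return np.array([i['fx']*c[0]/c[2]+i['cx'],i['fy']*c[1]/c[2]+i['cy']])
def tri(i,a,j,b):
    e,d=ray(i,*a);f,g=ray(j,*b); s=np.linalg.lstsq(np.c_[d,-g],f-e,rcond=None)[0]
    return (e+d*s[0]+f+g*s[1])/2, np.linalg.norm(e+d*s[0]-f-g*s[1])
def tool(dst):
    "world target -> shift in tool axes, from measured pose"
    s=ctrl.state(); return rot(s['ee_rot']).inv().apply(np.array(dst)-s['tcp_pos'])
E
python3 - <<'E'
from h import *
a=cv2.imread('pics/scene0.png');b=cv2.imread('pics/side0.png')
cr=lambda im,x,y,w,h,k:cv2.resize(im[y:y+h,x:x+w],None,fx=k,fy=k,interpolation=cv2.INTER_CUBIC)
m=np.vstack([np.hstack([cr(a,340,160,130,75,3),cr(a,215,305,130,75,3)]),np.hstack([cr(a,240,185,130,110,3),cr(b,270,280,130,110,3)])])
cv2.imwrite('pics/m1.png',m);print(m.shape)
i=ctrl.camera_info('scene');j=ctrl.camera_info('side')
for n,u,v,z in [('usb',279,357,.004),('tape',385,205,.0),('punch',443,203,.04),('car',308,228,.07),('potfoot',320,195,0.0)]: print(n,onz(i,u,v,z))
print('clip',onz(j,361,325,.01),'lamp',onz(j,432,395,0),onz(i,428,150,0))
p=onz(j,361,325,.01);print(proj(i,p))
E
```

```text
(555, 780, 3)
usb [0.48084591 0.21036275 0.004     ]
tape [ 0.46281706 -0.31684536  0.        ]
punch [ 0.31720702 -0.35830266  0.04      ]
car [ 0.57737035 -0.09329894  0.07      ]
potfoot [ 6.40280940e-01 -2.67713194e-01 -1.11022302e-16]
clip [ 0.43886318 -0.38055787  0.01      ] lamp [ 0.42025675 -0.64102444  0.        ] [ 4.40497031e-01 -5.89299235e-01  1.11022302e-16]
[402.39244084 190.77107986]
```

View pics/m1.png

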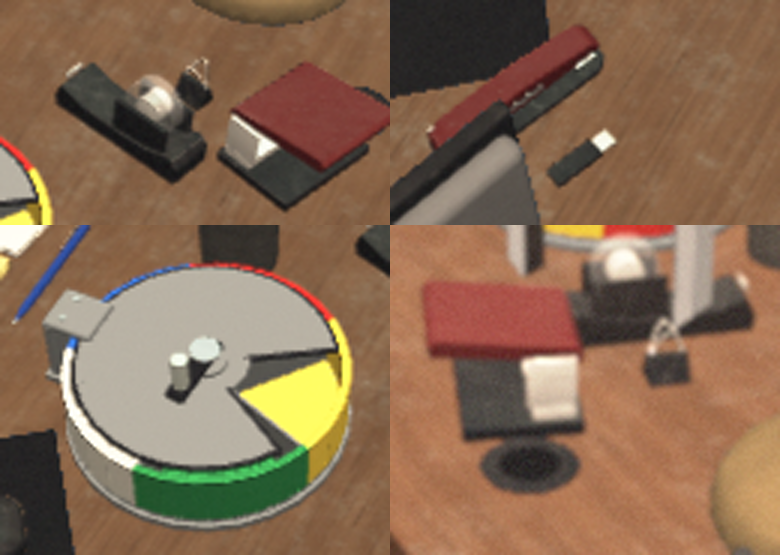

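The crop confirms that the clip is at (405,188) in scene and beside the tape dispenser and punch. The stick runs from about (270,363) to (287,351), with its plug towards upper right. The cover, bracket (266,213) and peg top (300,229) are clear. Next I'll measure them.

```bash
python3 - <<'E'
from h import *
a=cv2.imread('pics/scene0.png');hsv=cv2.cvtColor(a,cv2.COLOR_BGR2HSV).astype(int)
i=ctrl.camera_info('scene');j=ctrl.camera_info('side')
H,S,V=hsv[...,0],hsv[...,1],hsv[...,2]
g=((S<50)&(V>110)&(V<215)).astype(np.uint8); g[:190]=0;g[290:]=0;g[:,:255]=0;g[:,365:]=0
g=cv2.morphologyEx(g,cv2.MORPH_OPEN,np.ones((3,3)))
n,l,st,ce=cv2.connectedComponentsWithStats(g);k=1+np.argmax(st[1:,4]);print(st[k])
c=max(cv2.findContours((l==k).astype(np.uint8),0,1)[0],key=cv2.contourArea)[:,0]
P=np.array([onz(i,u,v,.07)[:2] for u,v in c])
ce=np.array([.577,-.093])
for _ in range(8):
    r=np.linalg.norm(P-ce,axis=1);Q=P[abs(r-.108)<.007]
    s=np.linalg.lstsq(np.c_[2*Q,np.ones(len(Q))],(Q**2).sum(1),rcond=None)[0];ce=s[:2]
print('centre',ce,'r',np.sqrt(s[2]+ce@ce),len(Q))
# cutout edges: contour points with r .045-.095
d=P-ce;r=np.hypot(*d.T);th=np.degrees(np.arctan2(d[:,1],d[:,0]))
m=(r>.04)&(r<.1);print('edge',[(round(x),round(y*1000)) for x,y in zip(th[m],r[m])])
# colours of outer wall at z=.045, r=.119
cols={'yellow':(22,35),'green':(50,85),'blue':(95,125),'red':(0,8)}
for n,(lo,hi) in cols.items():
    M=(H>=lo)&(H<=hi)&(S>(140 if n!='red' else 190))&(V>50);vv,uu=np.nonzero(M)
    o=[]
    for u,v in zip(uu,vv):
        for z in (.063,):
            p=onz(i,u,v,z)[:2]-ce
            if .110<np.hypot(*p)<.121:o.append(np.degrees(np.arctan2(p[1],p[0])))
    o=np.sort(np.array(o)); print(n,len(o),np.percentile(o,[0,3,50,97,100]).round(1) if len(o) else '')
for n,(u,v,z) in dict(pegtop=(300,229.3-2,.114),hub=(308.3,226,.084),brack=(266,213,.075)).items():
    p=onz(i,u,v,z)[:2]-ce;print(n,p.round(4),np.hypot(*p),np.degrees(np.arctan2(p[1],p[0])))
# stick mask
sub=np.zeros_like(g);y0,x0=340,262
t=((V<60)|((S<60)&(V>170)))[340:375,262:297].astype(np.uint8);n,l,st,cc=cv2.connectedComponentsWithStats(t)
for k in range(1,n):
    if st[k,4]>20:
        b=cv2.minAreaRect((np.argwhere(l==k)[:,::-1]+[x0,y0]).astype(np.float32));print(st[k],b,[onz(i,*q,.006)[:2].round(4) for q in cv2.boxPoints(b)])
print('clip',tri(i,(405.5,189),j,(361.5,324)))
E
```

```text
[ 255  199   96   66 3775]
centre [ 0.57496001 -0.08789827] r 0.10608959185348871 179
edge [(150, 100), (151, 97), (150, 93), (150, 89), (150, 86), (150, 82), (149, 78), (150, 75), (150, 71), (150, 68), (149, 64), (149, 60), (148, 56), (150, 53), (149, 49), (149, 45), (148, 41), (-139, 41), (-140, 43), (-141, 46), (-141, 48), (-142, 51), (-142, 53), (-143, 55), (-143, 58), (-144, 60), (-144, 63), (-144, 65), (-142, 68), (-142, 71), (-143, 73), (-143, 76), (-143, 78), (-143, 80), (-144, 83), (-144, 85), (-144, 88), (-144, 90), (-143, 93), (-143, 96), (-143, 98)]
yellow 188 [-179.8 -178.  -144.9  178.1  179.9]
green 203 [ 92.3  95.  125.4 158.5 161.3]
blue 34 [-47.6 -46.4 -22.7  16.5  16.7]
red 38 [-125.3 -124.4 -107.6  -74.   -72.2]
pegtop [-0.0001  0.0339] 0.03394571189868749 90.16013451424327
hub [-0.0015 -0.001 ] 0.0018296295746409908 -145.572740672635
brack [0.1188 0.0039] 0.11883708981763459 1.8968826695492447
[15  9 13 14 74] ((281.8934326171875, 355.1721496582031), (5.505586624145508, 16.260684967041016), 50.19443130493164) [array([0.4884, 0.2189]), array([0.4773, 0.1849]), array([0.4653, 0.19  ]), array([0.4765, 0.2237])]
clip (array([ 0.43407725, -0.38678595,  0.015703  ]), np.float64(0.003786890191185708))
```

```bash
python3 - <<'E'
from h import *
i=ctrl.camera_info('scene');w=ctrl.camera_info('wrist');s=ctrl.state()
T=rot(s['ee_rot']);print('cam in tool',T.inv().apply(w['eye']-s['tcp_pos']),(T.inv()*rot(w['rotation'])).as_matrix().round(2))
for u,v in((363,187),(405,215)):print('tape end',onz(i,u,v,.02))
for p in([.40,-.40,.26],[.43,-.39,.26]):print(tool(p))
E
```

```text
cam in tool [ 0.06835135 -0.00070494 -0.21200143] [[-0.   -0.97 -0.24]
 [ 1.   -0.    0.  ]
 [-0.   -0.24  0.97]]
tape end [ 0.53897074 -0.3336679   0.02      ]
tape end [ 0.39477276 -0.28969003  0.02      ]
[ 0.20693703 -0.12304982 -0.08672893]
[ 0.23843454 -0.12023793 -0.08673354]
```

The rows are not in the units I measure in: shifts go in units of 20 mm and turns go in units of 0.1 rad. I convert before sending: 0.238 m is 11.9, 0.21 m is 10.5, -0.87 rad is -8.7.

Emit:
nudge_tcp --plan "1.5,-0.75,-1.5,0,0,-1.2;3,-1.5,-2.75,0,0,-2.4;4.5,-2.25,-4.35,0,0,-3.6;6,-3,-4.35,0,0,-4.8;7.5,-3.75,-4.35,0,0,-6;9,-4.5,-4.35,0,0,-7.2;10.5,-5.25,-4.35,0,0,-8.4;11.9,-6,-4.35,0,0,-8.7;11.9,-6,-4.35,0,0,-8.7" --finger_gap 1.0

```text
time: 0.85
tcp_pos: [0.4354, -0.3833, 0.2609]
ee_rot: [-0.001, 0.798, 0.602, 0.003]
ft_force: [0.6, 0.2, -0.5]
opening: 1.001
finger_force: 0.0
```

```bash
python3 - <<'E'
from h import *
cv2.imwrite('pics/w1.png',ctrl.get_image('wrist')[:,:,::-1])
E
```

```text
(no output)
```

View pics/w1.png

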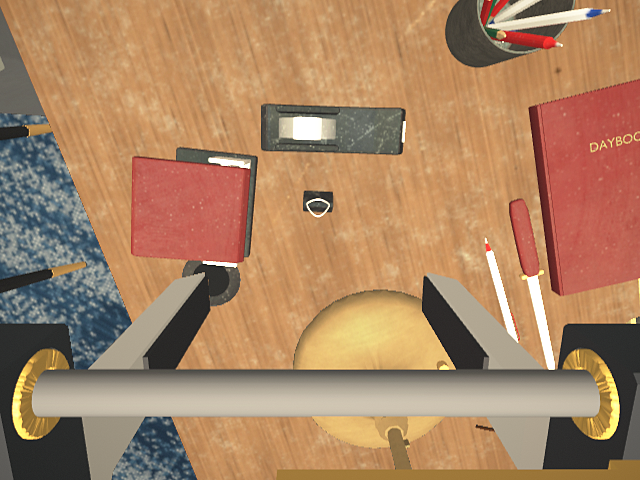

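The wrist view shows the clip clearly at (318,202) and almost square to the image. The tape dispenser is above it (333,130), the punch left (200,205) and the lamp base below (380,360).

```bash
python3 - <<'E'
from h import *
a=cv2.imread('pics/w1.png');w=ctrl.camera_info('wrist');s=ctrl.state()
hs=cv2.cvtColor(a,cv2.COLOR_BGR2HSV)
def rects(x0,y0,x1,y1,z,m):
    n,l,st,_=cv2.connectedComponentsWithStats(m[y0:y1,x0:x1].astype(np.uint8))
    k=1+np.argmax(st[1:,4]);pts=(np.argwhere(l==k)[:,::-1]+[x0,y0]).astype(np.float32)
    b=cv2.boxPoints(cv2.minAreaRect(pts));P=np.array([onz(w,*q,z)[:2] for q in b])
    e=P[1]-P[0];f=P[2]-P[1];print(b.round(0).tolist(),P.mean(0).round(4),'sides',np.linalg.norm(e).round(4),np.degrees(np.arctan2(e[1],e[0])).round(1),np.linalg.norm(f).round(4),np.degrees(np.arctan2(f[1],f[0])).round(1))
V=hs[...,2]
rects(290,180,345,225,.004,V<75)
rects(290,180,345,225,.02,V<75)
rects(255,95,410,160,.04,V<80)
M=rot(s['ee_rot']).as_matrix();print('tool y',np.degrees(np.arctan2(M[1,1],M[0,1])),'tcp',s['tcp_pos'],'proj tcp',proj(w,s['tcp_pos']))
E
```

```text
[[303.0, 201.0], [303.0, 191.0], [332.0, 192.0], [332.0, 202.0]] [ 0.4345 -0.3866] sides 0.0112 70.9 0.0317 -18.7
[[303.0, 201.0], [303.0, 191.0], [332.0, 192.0], [332.0, 202.0]] [ 0.435  -0.3844] sides 0.0108 70.9 0.0306 -18.7
[[242.0, 137.0], [262.0, 104.0], [336.0, 150.0], [316.0, 183.0]] [ 0.4237 -0.3242] sides 0.0365 39.7 0.0838 -47.3
tool y -16.209703754957268 tcp [ 0.4326434  -0.38688303  0.26074363] proj tcp [317.38259475 269.76209771]
```

```bash
python3 - <<'E'
from h import *
for p in([.574,-.049,.20],):print(tool(p).round(4))
E
```

```text
[0.3638 0.0414 0.0617]
```

Emit:
nudge_tcp --plan "2,0.25,0,0,0,0;4,0.5,0,0,0,0;6,0.75,0,0,0,0;8,1,0,0,0,0;10,1.25,0,0,0,0;12,1.5,0,0,0,0;14,1.75,0,0,0,0;16,1.95,1,0,0,0;18,2.05,2,0,0,0;18.2,2.05,3,0,0,0" --finger_gap 0.7

```text
time: 1.73
tcp_pos: [0.5758, -0.0472, 0.201]
ee_rot: [-0.0, 0.8, 0.6, 0.003]
ft_force: [0.4, 0.5, -0.7]
opening: 0.699
finger_force: 0.0
```

```bash
python3 - <<'E'
from h import *
cv2.imwrite('pics/w2.png',ctrl.get_image('wrist')[:,:,::-1]);s=ctrl.state();w=ctrl.camera_info('wrist')
c=np.array([.574,-.0885]);print(s['tcp_pos'],'exp hub',proj(w,[*c,.082]),'exp peg top',proj(w,[.574,-.0485,.114]))
E
```

```text
[ 0.571835   -0.04798902  0.1958574 ] exp hub [334.5416822  271.41783324] exp peg top [320.7856724  233.35000272]
```

View pics/w2.png

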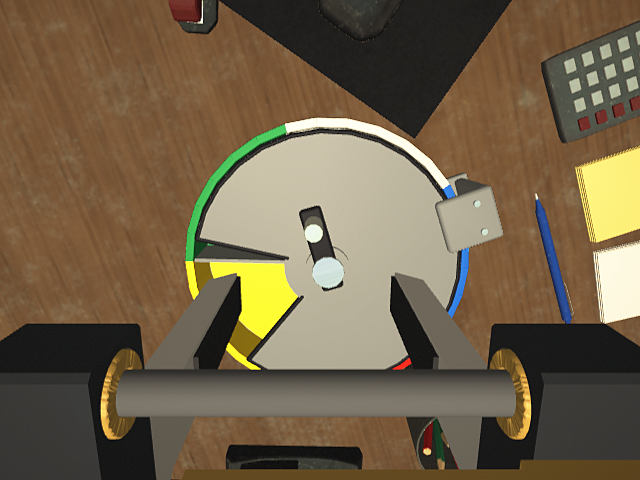

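The wrist view shows the peg top at (314,233) and the hub at (328,272). The green/yellow divider is visible inside the cut-out at about (190,262)–(290,260).

```bash
python3 - <<'E'
from h import *
w=ctrl.camera_info('wrist');a=cv2.imread('pics/w2.png')
g=cv2.cvtColor(a,cv2.COLOR_BGR2GRAY)
def blob(x0,y0,x1,y1,t):
    n,l,st,c=cv2.connectedComponentsWithStats((g[y0:y1,x0:x1]>t).astype(np.uint8));k=1+np.argmax(st[1:,4]);print(st[k]);return c[k]+[x0,y0]
p=blob(302,222,326,246,195);h=blob(308,254,348,292,195);print(p,h)
P=onz(w,*p,.114);
for z in(.082,.09):print('hub',onz(w,*h,z))
H=onz(w,*h,.085);d=(P-H)[:2];print('peg',P,np.hypot(*d),np.degrees(np.arctan2(d[1],d[0])))
# wall colour boundaries on wall top z=.064; bracket corners z .075
H2=H
for n,u,v,z in[('gw',286,129,.064),('gy',189,261,.064),('wb',448,188,.064),('br1',435,204,.075),('br2',444,253,.075),('cutA',199,237,.07),('cutAin',286,258,.07),('cutB',250,362,.07),('cutBin',301,297,.07)]:
    q=(onz(w,u,v,z)-H)[:2];print(n,np.hypot(*q).round(4),np.degrees(np.arctan2(q[1],q[0])).round(1))
E
```

```text
[  3   3  18  18 250]
[  4   4  32  30 727]
[313.188 233.02 ] [327.56946355 272.04951857]
hub [ 0.56855758 -0.08747191  0.082     ]
hub [ 0.56911649 -0.08488195  0.09      ]
peg [ 0.56896996 -0.04679532  0.114     ] 0.03970587432178285 89.70736697535183
gw 0.1136 90.3
gy 0.1148 162.5
wb 0.1149 17.3
br1 0.0984 15.9
br2 0.094 -8.4
cutA 0.1063 150.4
cutAin 0.0343 152.0
cutB 0.1094 -143.6
cutBin 0.0345 -145.1
```

Scaled: 0.001 m is 0.05, 0.107 m is 5.35.

Emit:
nudge_tcp --plan "0.05,0.1,1.75,0,0,0;0.05,0.1,3.5,0,0,0;0.05,0.1,5.35,0,0,0;0.05,0.1,5.35,0,0,0;0.05,0.1,5.35,0,0,0" --finger_gap 0.6

```text
time: 2.2
tcp_pos: [0.5738, -0.0554, 0.0929]
ee_rot: [-0.001, 0.803, 0.597, -0.002]
ft_force: [0.6, 0.1, 0.9]
opening: 0.602
finger_force: 0.0
```

Emit:
nudge_tcp --plan "0,0,0,0,0,0;0,0,0,0,0,0;0,0,0,0,0,0;0,0,0,0,0,0;0,0,0,0,0,0;0,0,0,0,0,0" --finger_gap 0.0 --squeeze 20

```text
time: 2.7
tcp_pos: [0.5758, -0.0535, 0.0946]
ee_rot: [0.0, 0.802, 0.598, 0.0]
ft_force: [0.6, -0.4, 0.0]
opening: 0.213
finger_force: 0.0
```

Emit:
nudge_tcp --plan "0,0,0,0,0,0;0,0,0,0,0,0;0,0,0,0,0,0;0,0,0,0,0,0"

```text
time: 3.03
tcp_pos: [0.5754, -0.0534, 0.0938]
ee_rot: [-0.0, 0.802, 0.597, -0.0]
ft_force: [0.2, -0.6, -0.4]
opening: 0.009
finger_force: 0.0
```

Emit:
nudge_tcp --plan "0,0,0,0,0,0;0,0,0,0,0,0"

```text
time: 3.2
tcp_pos: [0.5754, -0.0534, 0.0938]
ee_rot: [-0.0, 0.802, 0.597, -0.0]
ft_force: [-0.3, 0.9, 0.5]
opening: 0.001
finger_force: 0.0
```

```bash
python3 - <<'E'
from h import *
s=ctrl.state();w=ctrl.camera_info('wrist');a=ctrl.get_image('wrist')[:,:,::-1];b=ctrl.get_image('scene')[:,:,::-1]
cv2.imwrite('pics/w3.png',np.vstack([a[120:420,120:520],cv2.resize(b[180:280,240:373],(400,300))]))
print(s['tcp_pos'],proj(w,s['tcp_pos']),proj(w,[.574,-.047,.114]),s['q'])
E
```

```text
[ 0.57543938 -0.05339685  0.09381562] [317.4349282  269.76481498] [310.77623795 271.55169001] [ 0.20194436  0.63393691 -0.24593973  1.79775808  0.21642737  0.7362556
 -0.44917221]
```

View pics/w3.png

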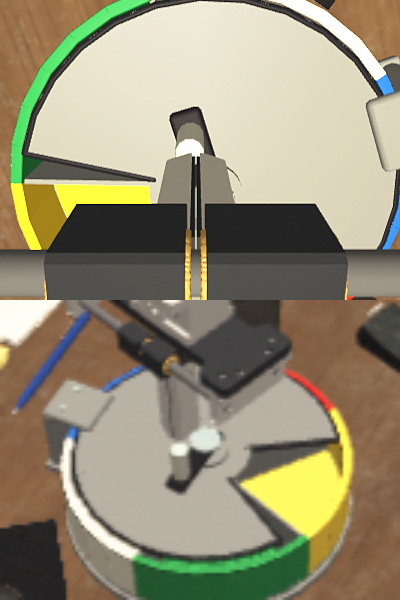

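The fingers closed just short of the peg, on its hub side: the peg top shows at about (309,267), right against the fingertips. The arm was still settling when I measured earlier. I'll open the fingers and measure again at rest.

Emit:
nudge_tcp --plan "0,0,0,0,0,0;0,0,0,0,0,0;0,0,0,0,0,0;0,0,0,0,0,0;0,0,0,0,0,0" --finger_gap 0.6

```text
time: 3.72
tcp_pos: [0.5755, -0.0534, 0.0939]
ee_rot: [0.0, 0.802, 0.598, 0.0]
ft_force: [-0.1, -0.2, 0.4]
opening: 0.325
finger_force: 0.0
```

```bash
python3 - <<'E'
from h import *
s=ctrl.state();w=ctrl.camera_info('wrist');a=ctrl.get_image('wrist')[:,:,::-1];cv2.imwrite('pics/w4.png',a)
g=cv2.cvtColor(a,cv2.COLOR_BGR2GRAY)
x0,y0,x1,y1=285,225,345,320
n,l,st,c=cv2.connectedComponentsWithStats((g[y0:y1,x0:x1]>200).astype(np.uint8))
for k in range(1,n):
    if st[k,4]>60:
        p=c[k]+[x0,y0];P=onz(w,*p,.114);print(st[k],p,P,'tool shift',tool([P[0],P[1],.088]))
print(s['tcp_pos'],s['opening'])
E
```

```text
[   0    0   60   95 3510] [313.14586895 275.63646724] [ 0.5745126  -0.04928358  0.114     ] tool shift [ 0.00367456 -0.00212058  0.00589027]
[ 0.57547974 -0.05341527  0.09390475] 0.3251726350007526
```

```bash
python3 - <<'E'
from h import *
w=ctrl.camera_info('wrist');a=cv2.imread('pics/w4.png');g=cv2.cvtColor(a,cv2.COLOR_BGR2GRAY)
x0,y0,x1,y1=285,225,345,320
for t in(225,235,242,248):
  n,l,st,c=cv2.connectedComponentsWithStats((g[y0:y1,x0:x1]>t).astype(np.uint8))
  for k in range(1,n):
    if st[k,4]>60:
        p=c[k]+[x0,y0];P=onz(w,*p,.114);print(t,st[k],p.round(1),P.round(4),tool([P[0],P[1],.088]).round(4))
E
```

```text
225 [   0    0   39   81 1165] [300.4 263.6] [ 0.5705 -0.0419  0.114 ] [ 0.0096 -0.008   0.0059]
225 [ 30   0  30  59 828] [334.9 244.9] [ 0.5883 -0.0379  0.114 ] [0.0185 0.0079 0.0059]
225 [ 24  77  36  18 534] [328.6 311.5] [ 0.5764 -0.0687  0.114 ] [-0.0143  0.0052  0.0059]
235 [ 11  34  28  27 580] [309.2 272.2] [ 0.5732 -0.0471  0.114 ] [ 0.0054 -0.004   0.0059]
235 [ 25  77  35  18 531] [328.7 311.5] [ 0.5764 -0.0687  0.114 ] [-0.0143  0.0053  0.0059]
242 [ 11  34  28  27 573] [309.2 272.2] [ 0.5732 -0.0472  0.114 ] [ 0.0053 -0.004   0.0059]
242 [ 25  77  35  18 529] [328.7 311.5] [ 0.5764 -0.0687  0.114 ] [-0.0143  0.0053  0.0059]
248 [ 11  34  27  27 568] [309.2 272.2] [ 0.5732 -0.0471  0.114 ] [ 0.0054 -0.004   0.0059]
248 [ 25  77  35  18 483] [329.  311.8] [ 0.5765 -0.0688  0.114 ] [-0.0145  0.0054  0.0059]
```

```bash
python3 - <<'E'
from h import *
i=ctrl.camera_info('scene');j=ctrl.camera_info('side');w=ctrl.camera_info('wrist');s=ctrl.state()
b=ctrl.get_image('scene')[:,:,::-1];d=ctrl.get_image('side')[:,:,::-1];c=cv2.imread('pics/w4.png')
def cr(im,cam,x,y,W,Hh,k):
    o=cv2.resize(im[y:y+Hh,x:x+W],None,fx=k,fy=k,interpolation=cv2.INTER_CUBIC)
    for P,col in((s['tcp_pos'],(255,0,255)),([.5732,-.0472,.114],(0,0,255)),([.5732,-.0472,.082],(255,0,0))):
        u=proj(cam,P);print(u.round(1));cv2.circle(o,tuple(int(t) for t in ((u-[x,y])*k)),3,col,1)
    return o
m=np.hstack([cr(b,i,275,200,67,50,6),cr(c,w,230,180,170,127,2.362)[:300,:398]])
cv2.imwrite('pics/m2.png',m);print(m.shape)
E
```

```text
[300.1 232.9]
[299.2 229.5]
[299.9 238.2]
[317.5 269.7]
[309.2 272.3]
[310.  253.5]
(300, 800, 3)
```

View pics/m2.png

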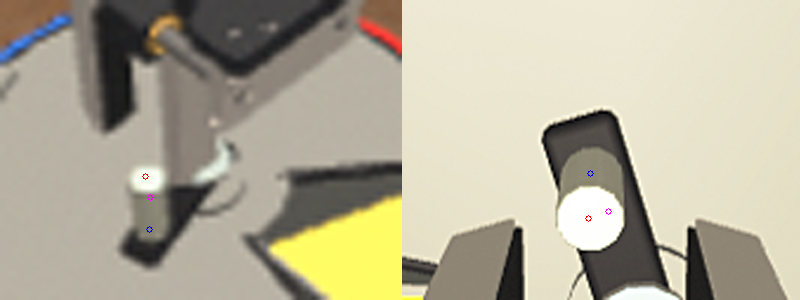

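```bash
python3 - <<'E'
from h import *
i=ctrl.camera_info('scene');w=ctrl.camera_info('wrist');s=ctrl.state();T=rot(s['ee_rot'])
for a,b in(((355,273),(293,221.8)),((352.8,273),(292,221)),((281,273),(305.5,231))):
    P,e=tri(w,a,i,b);print(P.round(4),e.round(4),'in tool',T.inv().apply(P-s['tcp_pos']).round(4))
print(s['opening'])
E
```

```text
[ 0.5927 -0.0506  0.1263] 0.003 in tool [ 0.0076  0.0158 -0.0325]
[ 0.5923 -0.0474  0.1331] 0.0016 in tool [ 0.0106  0.0144 -0.0393]
[ 0.5587 -0.0464  0.1144] 0.0064 in tool [ 0.0019 -0.018  -0.0205]
0.44827395435499673
```

The fingertips sit well above the peg's mid-height, so the grip passed over or behind it. Going 20 mm lower, centred on the peg, still clears the cover.

Scaled: 0.02 m is 1, -0.004 m is -0.2.

Emit:
nudge_tcp --plan "0.25,-0.2,0.5,0,0,0;0.25,-0.2,1,0,0,0;0.25,-0.2,1,0,0,0;0.25,-0.2,1,0,0,0" --finger_gap 0.5

```text
time: 4.2
tcp_pos: [0.5725, -0.0477, 0.0732]
ee_rot: [-0.0, 0.802, 0.598, -0.001]
ft_force: [-0.6, -0.4, 1.2]
opening: 0.498
finger_force: 0.0
```

Emit:
nudge_tcp --plan "0,0,0,0,0,0;0,0,0,0,0,0;0,0,0,0,0,0;0,0,0,0,0,0;0,0,0,0,0,0;0,0,0,0,0,0;0,0,0,0,0,0" --finger_gap 0.0 --squeeze 20

```text
time: 4.78
tcp_pos: [0.5736, -0.0478, 0.0741]
ee_rot: [0.0, 0.802, 0.597, 0.0]
ft_force: [1.5, 0.2, 0.4]
opening: 0.133
finger_force: 20.0
```

Scaled: 0.0102 m is 0.51, 0.0017 m is 0.085.

Emit:
nudge_tcp --plan "0.05,0.25,0,0,0,0;0.085,0.51,0,0,0,0;0.085,0.51,0,0,0,0;0.085,0.51,0,0,0,0"

```text
time: 5.12
tcp_pos: [0.5823, -0.0477, 0.074]
ee_rot: [-0.001, 0.802, 0.597, -0.001]
ft_force: [-3.3, 2.0, 5.5]
opening: 0.133
finger_force: 20.0
```

Emit:
nudge_tcp --plan "0,0,0,0,0,0;0,0,0,0,0,0;0,0,0,0,0,0" --finger_gap 0.6

```text
time: 5.37
tcp_pos: [0.5838, -0.0492, 0.0738]
ee_rot: [0.0, 0.802, 0.597, 0.0]
ft_force: [-0.1, -0.3, -0.2]
opening: 0.313
finger_force: 0.0
```

Emit:
nudge_tcp --plan "0,0,-2,0,0,0;0,0,-4,0,0,0;0,0,-6,0,0,0;0,0,-8,0,0,0;0,0,-9.25,0,0,0;0,0,-9.25,0,0,0;0,0,-9.25,0,0,0;0,0,-9.25,0,0,0" --finger_gap 1.0

```text
time: 6.03
tcp_pos: [0.5827, -0.0491, 0.258]
ee_rot: [-0.0, 0.802, 0.597, -0.001]
ft_force: [0.1, 0.4, -0.4]
opening: 0.88
finger_force: 0.0
```

```bash
python3 - <<'E'
from h import *
s=ctrl.state();w=ctrl.camera_info('wrist');a=ctrl.get_image('wrist')[:,:,::-1];cv2.imwrite('pics/w5.png',a)
g=cv2.cvtColor(a,cv2.COLOR_BGR2GRAY);e=proj(w,[.5837,-.0483,.114]).astype(int)
x0,y0=e-16;n,l,st,c=cv2.connectedComponentsWithStats((g[y0:y0+32,x0:x0+32]>205).astype(np.uint8))
for k in range(1,n):
    if st[k,4]>40:print('peg',st[k],onz(w,*(c[k]+[x0,y0]),.114))
print(s['tcp_pos'],s['time'],tool([.435,-.388,.26]))
E
```

```text
peg [  7  10  15  15 177] [ 0.58145597 -0.04773443  0.114     ]
[ 0.58270647 -0.04910689  0.25795018] 6.0333 [-0.3668958  -0.04414665 -0.00223553]
```

The rows are not in the units I measure in: shifts go in units of 20 mm and turns go in units of 0.1 rad. I convert before sending: -0.367 m is -18.35, -0.044 m is -2.2, 0.04 rad is 0.4.

Emit:
nudge_tcp --plan "-2,-0.25,0,0,0,0;-4,-0.5,0,0,0,0;-6,-0.75,0,0,0,0;-8,-1,0,0,0,0;-10,-1.25,0,0,0,0.4;-12,-1.5,0,0,0,0.4;-14,-1.75,0,0,0,0.4;-16,-1.95,0,0,0,0.4;-17.75,-2.15,0,0,0,0.4;-18.35,-2.2,0,0,0,0.4"

```text
time: 6.92
tcp_pos: [0.4311, -0.3939, 0.2566]
ee_rot: [-0.001, 0.816, 0.578, -0.002]
ft_force: [-0.4, -0.0, -0.3]
opening: 1.001
finger_force: 0.0
```

Emit:
nudge_tcp --plan "0,0,2,0,0,0;0,0,4,0,0,0;0,0,5,0,0,0;0,0,5,0,0,0;0,0,5,0,0,0;0,0,5,0,0,0;0,0,5,0,0,0"

```text
time: 7.5
tcp_pos: [0.4375, -0.3885, 0.1605]
ee_rot: [0.001, 0.814, 0.581, 0.0]
ft_force: [0.3, 0.8, -0.2]
opening: 0.998
finger_force: 0.0
```

```bash
python3 - <<'E'
from h import *
s=ctrl.state();w=ctrl.camera_info('wrist');a=ctrl.get_image('wrist')[:,:,::-1];cv2.imwrite('pics/w6.png',a)
e=proj(w,[.435,-.388,.01]).astype(int);print('exp',e,s['tcp_pos'])
x0,y0=e-50;V=a.max(2)[y0:y0+100,x0:x0+100]
n,l,st,c=cv2.connectedComponentsWithStats((V<75).astype(np.uint8))
for k in range(1,n):
    if st[k,4]>40:
        pts=(np.argwhere(l==k)[:,::-1]+[x0,y0]).astype(np.float32);r=cv2.minAreaRect(pts)
        print(st[k][:]+[x0,y0,0,0,0],r[2],[onz(w,*q,.0).round(4)[:2].tolist() for q in cv2.boxPoints(r)])
cv2.imwrite('pics/m3.png',cv2.resize(a[y0-60:y0+160,max(x0-90,0):x0+190],None,fx=2.5,fy=2.5))
E
```

```text
exp [313 215] [ 0.43754243 -0.38845262  0.16048   ]
[295 200  39  16 397] 1.6846843957901 [[0.4197, -0.3837], [0.4245, -0.3714], [0.4554, -0.383], [0.4509, -0.3954]]
[302 217  24   9  89] 7.765166282653809 [[0.4221, -0.3936], [0.4248, -0.3882], [0.4429, -0.3974], [0.4402, -0.4028]]
```

View pics/m3.png

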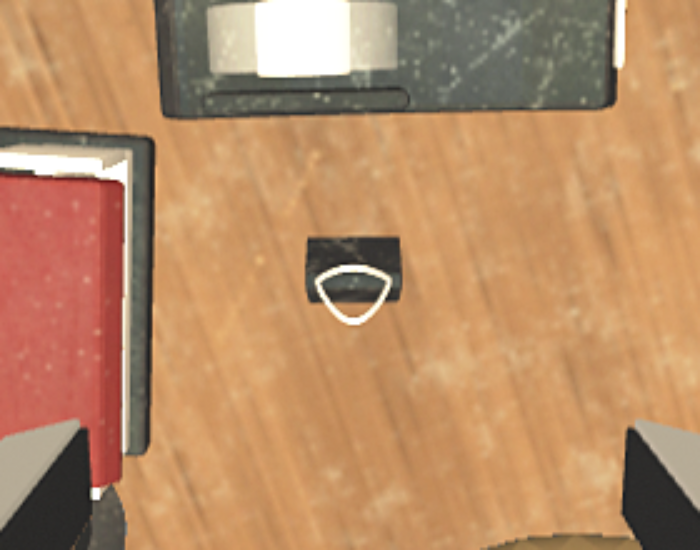

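The clip's far base edge runs (295,200)–(334,200), 33 mm long, and its centre is at (0.436,-0.388). The gaps to the punch and tape are wide enough, so I'll descend.

Emit:
nudge_tcp --plan "0,-0.075,1.5,0,0,0;0,-0.075,3,0,0,0;0,-0.075,4.5,0,0,0;0,-0.075,6,0,0,0;0,-0.075,6.5,0,0,0;0,-0.075,7,0,0,0;0,-0.075,7,0,0,0;0,-0.075,7,0,0,0" --finger_gap 0.68

```text
time: 8.22
tcp_pos: [0.4357, -0.388, 0.02]
ee_rot: [0.001, 0.814, 0.581, 0.0]
ft_force: [-0.7, -0.3, -0.2]
opening: 0.676
finger_force: 0.0
```

Emit:
nudge_tcp --plan "0,0,0.3,0,0,0;0,0,0.6,0,0,0;0,0,0.8,0,0,0;0,0,0.8,0,0,0;0,0,0.8,0,0,0"

```text
time: 8.63
tcp_pos: [0.4347, -0.3873, 0.0028]
ee_rot: [-0.0, 0.814, 0.581, -0.0]
ft_force: [-0.0, -0.8, -0.2]
opening: 0.678
finger_force: 0.0
```

Emit:
nudge_tcp --plan "0,0,0,0,0,0;0,0,0,0,0,0;0,0,0,0,0,0;0,0,0,0,0,0;0,0,0,0,0,0;0,0,0,0,0,0;0,0,0,0,0,0" --finger_gap 0.0 --squeeze 20

```text
time: 9.22
tcp_pos: [0.4348, -0.3874, 0.0029]
ee_rot: [0.0, 0.814, 0.581, 0.0]
ft_force: [0.4, 0.2, -0.4]
opening: 0.219
finger_force: 0.0
```

Scaled: 0.008 m is 0.4, 0.004 m is 0.2.

Emit:
nudge_tcp --plan "0,0,0,0,0,0;0,0,0,0,0,0;0,0,0,0,0,0;0,0,0,0,0,0;0,0,0.2,0,0,0;0,0,0.4,0,0,0;0,0,0.4,0,0,0" --finger_gap 0.68

```text
time: 9.8
tcp_pos: [0.4342, -0.3869, -0.0061]
ee_rot: [-0.001, 0.814, 0.581, -0.0]
ft_force: [-0.1, -0.6, -0.4]
opening: 0.666
finger_force: 0.0
```

Emit:
nudge_tcp --plan "0,0,0.2,0,0,0;0,0,0.2,0,0,0;0,0,0.2,0,0,0"

```text
time: 10.05
tcp_pos: [0.4346, -0.3872, -0.0095]
ee_rot: [-0.0, 0.814, 0.581, -0.0]
ft_force: [-0.3, -0.1, -0.1]
opening: 0.679
finger_force: 0.0
```

```bash
python3 - <<'E'
from h import *
s=ctrl.state();w=ctrl.camera_info('wrist');a=ctrl.get_image('wrist')[:,:,::-1];b=ctrl.get_image('side')[:,:,::-1]
u=proj(ctrl.camera_info('side'),s['tcp_pos']).astype(int);print(u,s['tcp_pos'],s['ft_force'],proj(w,s['tcp_pos']))
x,y=u-[50,40]
cv2.imwrite('pics/m4.png',np.hstack([cv2.resize(b[y:y+75,x:x+100],(400,300),interpolation=2),a[130:430,120:520]]))
E
```

```text
[360 334] [ 0.43459029 -0.38719223 -0.00947192] [-0.26315995 -0.06269785 -0.07385675] [317.39423216 269.68606438]
```

View pics/m4.png

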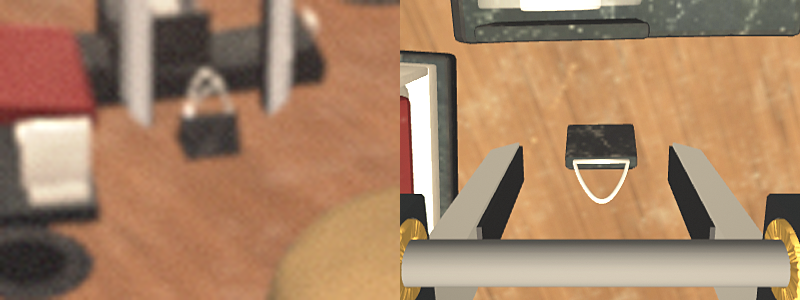

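The side view shows the fingertips still about 15 mm above the clip's foot while the reported TCP is at −9.5 mm. So the real tips are about 20–25 mm behind the reported TCP. I'll go lower in steps and watch the force.

Scaled: 0.006 m is 0.3, 0.003 m is 0.15.

Emit:
nudge_tcp --plan "0,0.05,0.15,0,0,0;0,0.05,0.3,0,0,0;0,0.05,0.3,0,0,0"

```text
time: 10.4
tcp_pos: [0.4355, -0.3874, -0.0157]
ee_rot: [-0.0, 0.814, 0.581, -0.0]
ft_force: [0.4, 0.2, -0.3]
opening: 0.678
finger_force: 0.0
```

Emit:
nudge_tcp --plan "0,0,0.1,0,0,0;0,0,0.2,0,0,0;0,0,0.2,0,0,0"

```text
time: 10.65
tcp_pos: [0.4355, -0.3875, -0.0195]
ee_rot: [-0.0, 0.814, 0.581, -0.0]
ft_force: [-0.1, 0.2, -0.4]
opening: 0.68
finger_force: 0.0
```

Emit:
nudge_tcp --plan "0,0,0,0,0,0;0,0,0,0,0,0;0,0,0,0,0,0;0,0,0,0,0,0;0,0,0,0,0,0;0,0,0,0,0,0;0,0,0,0,0,0" --finger_gap 0.0 --squeeze 20

```text
time: 11.23
tcp_pos: [0.4358, -0.3878, -0.019]
ee_rot: [0.0, 0.814, 0.581, 0.0]
ft_force: [-0.1, -0.4, -0.5]
opening: 0.334
finger_force: 20.0
```

Gripped: an opening of 0.334 is 31 mm, the clip's width. Lift, then carry it to the cut-out with the finger line tangential (tool turned by +1.18 rad).

Emit:
nudge_tcp --plan "0,0,-1.5,0,0,0;0,0,-3.5,0,0,0;0,0,-5.5,0,0,0;0,0,-7.5,0,0,0;1.75,-0.25,-8.5,0,0,1;3.5,-0.5,-8.5,0,0,2.2;5.25,-0.75,-8.5,0,0,3.4;7,-1,-8.5,0,0,4.6;8.75,-1.2,-8.5,0,0,5.8;10.5,-1.4,-8.5,0,0,7" --squeeze 25

```text
time: 12.07
tcp_pos: [0.4773, -0.1783, 0.1511]
ee_rot: [0.0, 0.965, 0.264, 0.0]
ft_force: [0.7, 0.0, -0.2]
opening: 0.336
finger_force: 25.0
```

Emit:
nudge_tcp --plan "0,0,0,0,0,0;0,0,0,0,0,0;0,0,0,0,0,0"

```text
time: 12.32
tcp_pos: [0.4772, -0.1804, 0.151]
ee_rot: [0.0, 0.963, 0.268, -0.0]
ft_force: [0.1, -0.4, -0.5]
opening: 0.336
finger_force: 25.0
```

```bash
python3 - <<'E'
from h import *
s=ctrl.state();M=rot(s['ee_rot']).as_matrix();a=np.degrees(np.arctan2(M[1,1],M[0,1]));print(s['tcp_pos'],s['opening'],'tool y',a,'turn rz',np.radians(a+86.7),tool([.4957,-.0915,.15]),s['q'])
E
```

```text
[ 0.47717795 -0.18042754  0.1509728 ] 0.3363890612769122 tool y -58.93429313230984 turn rz 0.4846030039847949 [ 0.06175443 -0.06661601  0.00090424] [ 0.31138794  0.45976837 -0.00782326  1.92907287  0.00616795  0.75263521
 -0.72872196]
```

Emit:
nudge_tcp --plan "1,-1.1,0,0,0,1.2;2,-2.2,0,0,0,2.4;3.1,-3.35,0,0,0,3.6;3.1,-3.35,0,0,0,4.84;3.1,-3.35,0,0,0,4.84;3.1,-3.35,0,0,0,4.84;3.1,-3.35,0,0,0,4.84"

```text
time: 12.9
tcp_pos: [0.4955, -0.093, 0.1509]
ee_rot: [0.001, 1.0, 0.028, -0.0]
ft_force: [-0.0, 0.8, -0.1]
opening: 0.335
finger_force: 25.0
```

```bash
python3 - <<'E'
from h import *
s=ctrl.state();w=ctrl.camera_info('wrist');a=ctrl.get_image('wrist')[:,:,::-1];b=ctrl.get_image('scene')[:,:,::-1];cv2.imwrite('pics/w7.png',a)
M=rot(s['ee_rot']).as_matrix();print(s['tcp_pos'],s['opening'],np.degrees(np.arctan2(M[1,1],M[0,1])))
hs=cv2.cvtColor(b,cv2.COLOR_BGR2HSV).astype(int);i=ctrl.camera_info('scene')
for n,lo,hi in(('yellow',22,35),('green',50,85)):
    vv,uu=np.nonzero((hs[...,0]>=lo)&(hs[...,0]<=hi)&(hs[...,1]>140)&(hs[...,2]>50))
    o=[]
    for u,v in zip(uu,vv):
        p=onz(i,u,v,.063)[:2]-[.5735,-.087]
        if .110<np.hypot(*p)<.121:o.append(np.degrees(np.arctan2(p[1],p[0]))%360)
    print(n,np.percentile(o,[0,3,97,100]).round(1))
cv2.imwrite('pics/m5.png',np.hstack([cv2.resize(b[180:280,240:373],(400,300),interpolation=2),a[130:430,120:520]]))
E
```

```text
[ 0.49554037 -0.09302582  0.15087886] 0.33508934871186385 -86.76489107948974
yellow [150.8 153.2 219.6 222.8]
green [ 79.3  82.2 147.7 150.4]
```

View pics/m5.png

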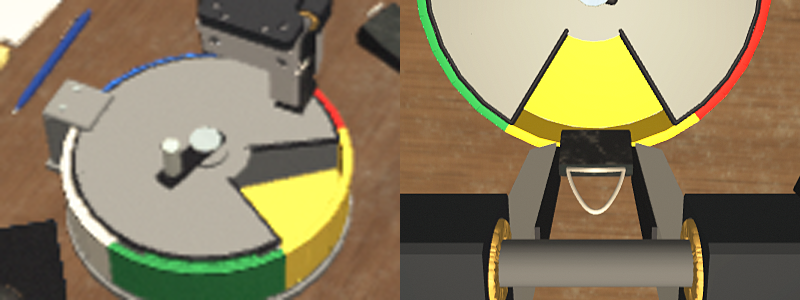

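The drum shows yellow centred at about 187° against the cut-out's 183°, so the opening is fully yellow, and the clip is held square. All 10 views are now used, so I'll rely on numbers from here. Lower and release.

Emit:
nudge_tcp --plan "0,0,1.5,0,0,0;0,0,3,0,0,0;0,0,4,0,0,0;0,0,5,0,0,0;0,0,6,0,0,0;0,0,6.75,0,0,0;0,0,7.25,0,0,0;0,0,7.6,0,0,0;0,0,7.65,0,0,0;0,0,7.65,0,0,0"

```text
time: 13.83
tcp_pos: [0.4961, -0.091, -0.002]
ee_rot: [0.0, 1.0, 0.028, 0.0]
ft_force: [0.7, 0.3, 0.5]
opening: 0.336
finger_force: 25.0
```

Emit:
nudge_tcp --plan "0,0,0,0,0,0;0,0,0,0,0,0" --finger_gap 0.45

```text
time: 14.0
tcp_pos: [0.4968, -0.0908, -0.0013]
ee_rot: [0.0, 1.0, 0.028, 0.001]
ft_force: [0.4, 0.6, 0.1]
opening: 0.429
finger_force: 0.0
```

Emit:
nudge_tcp --plan "0,0,-1,0,0,0;0,0,-3,0,0,0;0,0,-5,0,0,0;0,0,-7,0,0,0;1.5,-0.65,-7,0,0,-1.2;3,-1.3,-7,0,0,-2.4;4.35,-1.9,-7,0,0,-3.6;4.35,-1.9,-7,0,0,-4.8;4.35,-1.9,-7,0,0,-6;4.35,-1.9,-7,0,0,-7.2" --finger_gap 0.45

```text
time: 14.83
tcp_pos: [0.5812, -0.0472, 0.1386]
ee_rot: [0.0, 0.924, 0.382, 0.0]
ft_force: [0.2, 0.0, -0.6]
opening: 0.448
finger_force: 0.0
```

Emit:
nudge_tcp --plan "0,0,0,0,0,-1.2;0,0,0,0,0,-2.4;0,0,0,0,0,-3.6;0,0,0,0,0,-4.8;0,0,0,0,0,-4.8;0,0,0,0,0,-4.8"

```text
time: 15.33
tcp_pos: [0.5808, -0.0479, 0.1385]
ee_rot: [0.0, 0.81, 0.586, 0.0]
ft_force: [1.1, 0.6, -0.2]
opening: 0.451
finger_force: 0.0
```

```bash
python3 - <<'E'
from h import *
s=ctrl.state();w=ctrl.camera_info('wrist');a=ctrl.get_image('wrist')[:,:,::-1];cv2.imwrite('pics/w8.png',a)
b=ctrl.get_image('scene')[:,:,::-1];cv2.imwrite('pics/s8.png',b)
M=rot(s['ee_rot']).as_matrix();print(s['tcp_pos'],np.degrees(np.arctan2(M[1,1],M[0,1])))
g=cv2.cvtColor(a,cv2.COLOR_BGR2GRAY);e=proj(w,[.5813,-.0478,.114]).astype(int)
x0,y0=e-25
for t in(210,230,245):
  n,l,st,c=cv2.connectedComponentsWithStats((g[y0:y0+50,x0:x0+50]>t).astype(np.uint8))
  for k in range(1,n):
    if 100<st[k,4]<900:P=onz(w,*(c[k]+[x0,y0]),.114);print(t,st[k],P,tool([P[0],P[1],.076]))
# clip in compartment: dark blob at expected
hs=cv2.cvtColor(a,cv2.COLOR_BGR2HSV);e=proj(w,[.496,-.091,.025]).astype(int);print('clip exp px',e)
E
```

```text
[ 0.58076908 -0.04793021  0.1384803 ] -18.19087138073581
210 [  0   0  16  50 670] [ 0.57064686 -0.04431458  0.114     ] [ 0.00020689 -0.0107328   0.06225357]
210 [ 39   0  11  44 351] [ 0.59300072 -0.047254    0.114     ] [0.00438082 0.01142376 0.06226682]
210 [ 15  15  23  23 405] [ 0.58135983 -0.04781558  0.114     ] [0.00021914 0.00053771 0.06226045]
230 [  0   0  16  50 312] [ 0.57298254 -0.0385943   0.114     ] [ 0.00637021 -0.01029628  0.06225343]
230 [ 39   0  11  44 101] [ 0.59162201 -0.04642851  0.114     ] [0.0047355  0.00985644 0.06226584]
230 [ 15  15  23  23 397] [ 0.5813535  -0.04783397  0.114     ] [0.00019969 0.00053742 0.06226045]
245 [ 15  15  23  23 389] [ 0.5813908  -0.04788841  0.114     ] [0.00015959 0.00058984 0.06226048]
clip exp px [233 305]
```

Scaled: 0.064 m is 3.2, 0.05 m is 2.5.

Emit:
nudge_tcp --plan "0,0.025,1.5,0,0,0;0,0.025,2.5,0,0,0;0,0.025,3.2,0,0,0;0,0.025,3.2,0,0,0;0,0.025,3.2,0,0,0;0,0.025,3.2,0,0,0" --finger_gap 0.45

```text
time: 15.93
tcp_pos: [0.582, -0.0478, 0.0748]
ee_rot: [0.001, 0.809, 0.588, 0.001]
ft_force: [0.6, -0.3, 0.3]
opening: 0.448
finger_force: 0.0
```

Emit:
nudge_tcp --plan "0,0,0,0,0,0;0,0,0,0,0,0;0,0,0,0,0,0;0,0,0,0,0,0;0,0,0,0,0,0;0,0,0,0,0,0" --finger_gap 0.0 --squeeze 25

```text
time: 16.43
tcp_pos: [0.5818, -0.048, 0.0744]
ee_rot: [0.0, 0.809, 0.588, 0.001]
ft_force: [0.2, -0.7, 2.2]
opening: 0.134
finger_force: 25.0
```

```bash
python3 - <<'E'
from h import *
s=ctrl.state();T=rot(s['ee_rot']);c=np.array([.5735,-.087]);p=s['tcp_pos'][:2]
print(p,np.hypot(*(p-c)))
f=lambda t:c+.04*np.array([np.cos(np.radians(t)),np.sin(np.radians(t))])
for t in list(np.arange(68.8,-69,-10.0))+[-68.7]:
    d=f(t)-f(78.8);print(round(t,1),T.inv().apply([*d,0]).round(4)[:2])
E
```

```text
[ 0.58181898 -0.04804876] 0.03982969509938015
68.8 [0.0002 0.007 ]
58.8 [-0.0008  0.0139]
48.8 [-0.003   0.0205]
38.8 [-0.0062  0.0266]
28.8 [-0.0106  0.0321]
18.8 [-0.0158  0.0368]
8.8 [-0.0217  0.0404]
-1.2 [-0.0282  0.043 ]
-11.2 [-0.035   0.0445]
-21.2 [-0.0419  0.0447]
-31.2 [-0.0489  0.0437]
-41.2 [-0.0555  0.0415]
-51.2 [-0.0616  0.0382]
-61.2 [-0.0671  0.0339]
-68.7 [-0.0707  0.0301]
```

Emit:
nudge_tcp --plan "0.01,0.35,0,0,0,0;-0.04,0.695,0,0,0,0;-0.15,1.025,0,0,0,0;-0.31,1.33,0,0,0,0;-0.53,1.605,0,0,0,0;-0.79,1.84,0,0,0,0;-1.085,2.02,0,0,0,0;-1.41,2.15,0,0,0,0;-1.75,2.225,0,0,0,0;-2.095,2.235,0,0,0,0"

```text
time: 17.27
tcp_pos: [0.6129, -0.0973, 0.0739]
ee_rot: [-0.001, 0.809, 0.588, 0.003]
ft_force: [4.5, 6.4, -3.3]
opening: 0.133
finger_force: 25.0
```

Emit:
nudge_tcp --plan "-0.35,-0.05,0,0,0,0;-0.68,-0.16,0,0,0,0;-0.985,-0.325,0,0,0,0;-1.26,-0.54,0,0,0,0;-1.44,-0.73,0,0,0,0;-1.44,-0.73,0,0,0,0;-1.44,-0.73,0,0,0,0;-1.44,-0.73,0,0,0,0"

```text
time: 17.93
tcp_pos: [0.5909, -0.133, 0.0742]
ee_rot: [0.006, 0.81, 0.586, -0.0]
ft_force: [5.7, -13.5, -5.1]
opening: 0.095
finger_force: 26.2
```

Emit:
nudge_tcp --plan "0,0,0,0,0,0;0,0,0,0,0,0;0,0,0,0,0,0;0,0,-1.5,0,0,0;0,0,-3.5,0,0,0;0,0,-5.5,0,0,0;0,0,-7,0,0,0;0,0,-7,0,0,0;0,0,-7,0,0,0;0,0,-7,0,0,0" --finger_gap 0.6

```text
time: 18.77
tcp_pos: [0.5871, -0.124, 0.2131]
ee_rot: [-0.001, 0.809, 0.588, -0.001]
ft_force: [-0.4, -0.3, -0.5]
opening: 0.6
finger_force: 0.0
```

```bash
python3 - <<'E'
from h import *
s=ctrl.state();b=ctrl.get_image('scene')[:,:,::-1];cv2.imwrite('pics/s9.png',b);a=ctrl.get_image('wrist')[:,:,::-1];cv2.imwrite('pics/w9.png',a);w=ctrl.camera_info('wrist')
hs=cv2.cvtColor(b,cv2.COLOR_BGR2HSV).astype(int);hw=cv2.cvtColor(a,cv2.COLOR_BGR2HSV).astype(int)
for cam,h in((ctrl.camera_info('scene'),hs),(w,hw)):
  for n,lo,hi in(('yellow',22,35),('green',50,85),('blue',100,125)):
    vv,uu=np.nonzero((h[...,0]>=lo)&(h[...,0]<=hi)&(h[...,1]>140)&(h[...,2]>50));o=[]
    for u,v in zip(uu,vv):
        p=onz(cam,u,v,.063)[:2]-[.5735,-.087]
        if .110<np.hypot(*p)<.121:o.append(np.degrees(np.arctan2(p[1],p[0]))%360)
    if o:print(n,len(o),np.percentile(o,[0,3,97,100]).round(1))
i=ctrl.camera_info('scene')
# stick: dark and bright masks near it
y0,x0=335,255;r=hs[y0:y0+45,x0:x0+50]
for nm,m in(('dark',r[...,2]<70),('bright',(r[...,1]<90)&(r[...,2]>120))):
  n,l,st,cc=cv2.connectedComponentsWithStats(m.astype(np.uint8))
  for k in range(1,n):
    if st[k,4]>12:
        q=cv2.minAreaRect((np.argwhere(l==k)[:,::-1]+[x0,y0]).astype(np.float32));print(nm,st[k][4],np.round(q[0],1),np.round(q[1],1),[onz(i,*t,.006)[:2].round(4).tolist() for t in cv2.boxPoints(q)])
print(s['time'],s['tcp_pos'],tool([.48,.20,.26]))
E
```

```text
yellow 190 [16.3 19.4 86.3 88. ]
green 8 [ 12.7  12.7 343.9 344. ]
blue 169 [162.3 163.9 229.9 232.9]
yellow 1866 [16.9 19.1 86.8 89. ]
green 919 [ 13.8  15.2 349.9 351.6]
blue 1348 [161.6 162.9 214.1 217. ]
dark 133 [263.  340.4] [ 8.7 24.8] [[0.5489, 0.2171], [0.5363, 0.1625], [0.516, 0.1698], [0.529, 0.2237]]
dark 114 [276.2 358.9] [ 6.7 17.7] [[0.4978, 0.2317], [0.483, 0.1965], [0.4687, 0.2036], [0.4835, 0.2385]]
bright 43 [286.  351.5] [6.4 6.4] [[0.4822, 0.1974], [0.4791, 0.1835], [0.4648, 0.1882], [0.468, 0.202]]
bright 20 [256.  355.5] [7. 2.] [[0.5328, 0.2256], [0.5289, 0.2236], [0.5198, 0.2375], [0.5236, 0.2395]]
18.7667 [ 0.58706252 -0.12402423  0.21310852] [ 0.27534965 -0.20158484 -0.04725996]
```

The drum ended 14° short because the peg slipped in the grip near the end: blue is centred at 197° against 183°. I'll re-grip and correct it.

```bash
python3 - <<'E'
from h import *
w=ctrl.camera_info('wrist');a=cv2.imread('pics/w9.png');g=cv2.cvtColor(a,cv2.COLOR_BGR2GRAY)
e=proj(w,[.5967,-.1196,.114]).astype(int);x0,y0=e-20
for t in(200,215,230,245):
  n,l,st,c=cv2.connectedComponentsWithStats((g[y0:y0+40,x0:x0+40]>t).astype(np.uint8))
  for k in range(1,n):
    if 80<st[k,4]<600:P=onz(w,*(c[k]+[x0,y0]),.114);d=P[:2]-[.5735,-.087];print(t,st[k],P,np.hypot(*d),np.degrees(np.arctan2(*d[::-1])),tool([P[0],P[1],.073]))
E
```

```text
200 [ 12  13  17  17 230] [ 0.59628827 -0.11986081  0.114     ] 0.03998922670412182 -55.259516419352416 [0.00706665 0.00842671 0.13907919]
215 [ 12  13  17  17 224] [ 0.59635355 -0.11978974  0.114     ] 0.03996813625929642 -55.12456229242874 [0.00715439 0.00846686 0.13907902]
230 [ 12  13  17  16 211] [ 0.59637448 -0.11981312  0.114     ] 0.03999928363069122 -55.11910651502481 [0.00713862 0.00849399 0.13907893]
```

Scaled: 0.141 m is 7.05, 0.13 m is 6.5.

Emit:
nudge_tcp --plan "0.35,0.425,1.5,0,0,0;0.35,0.425,3.5,0,0,0;0.35,0.425,5.5,0,0,0;0.35,0.425,6.5,0,0,0;0.35,0.425,7.05,0,0,0;0.35,0.425,7.05,0,0,0;0.35,0.425,7.05,0,0,0" --finger_gap 0.45

```text
time: 19.45
tcp_pos: [0.5982, -0.1202, 0.0726]
ee_rot: [-0.0, 0.809, 0.588, -0.0]
ft_force: [1.1, -0.9, -0.4]
opening: 0.45
finger_force: 0.0
```

Emit:
nudge_tcp --plan "0,0,0,0,0,0;0,0,0,0,0,0;0,0,0,0,0,0;0,0,0,0,0,0;0,0,0,0,0,0;0,0,0,0,0,0" --finger_gap 0.0 --squeeze 40

```text
time: 19.95
tcp_pos: [0.5979, -0.1201, 0.0737]
ee_rot: [-0.0, 0.809, 0.588, -0.0]
ft_force: [-2.4, 0.8, 7.1]
opening: 0.126
finger_force: 40.0
```

Emit:
nudge_tcp --plan "-0.15,-0.15,0,0,0,0;-0.275,-0.25,0,0,0,0;-0.375,-0.35,0,0,0,0;-0.375,-0.35,0,0,0,0;-0.375,-0.35,0,0,0,0;-0.375,-0.35,0,0,0,0"

```text
time: 20.45
tcp_pos: [0.5907, -0.1251, 0.0736]
ee_rot: [0.001, 0.809, 0.588, 0.001]
ft_force: [3.6, 2.4, 4.6]
opening: 0.127
finger_force: 40.0
```

Emit:
nudge_tcp --plan "0,0,0,0,0,0;0,0,0,0,0,0;0,0,0,0,0,0;0,0,-1.5,0,0,0;0,0,-3.5,0,0,0;0,0,-5.5,0,0,0;0,0,-7,0,0,0;0,0,-7,0,0,0;0,0,-7,0,0,0;0,0,-7,0,0,0" --finger_gap 0.7

```text
time: 21.28
tcp_pos: [0.5877, -0.1258, 0.2117]
ee_rot: [-0.001, 0.809, 0.588, -0.001]
ft_force: [0.1, 0.2, -0.4]
opening: 0.698
finger_force: 0.0
```

```bash
cat > cols.py <<'E'
from h import *
b=ctrl.get_image('scene')[:,:,::-1];h=cv2.cvtColor(b,cv2.COLOR_BGR2HSV).astype(int);cam=ctrl.camera_info('scene')
for n,lo,hi in(('yellow',22,35),('blue',100,125)):
    vv,uu=np.nonzero((h[...,0]>=lo)&(h[...,0]<=hi)&(h[...,1]>140)&(h[...,2]>50));o=[]
    for u,v in zip(uu,vv):
        p=onz(cam,u,v,.063)[:2]-[.5735,-.087]
        if .110<np.hypot(*p)<.121:o.append(np.degrees(np.arctan2(p[1],p[0]))%360)
    if o:print(n,len(o),np.percentile(o,[0,3,97,100]).round(1))
s=ctrl.state();M=rot(s['ee_rot']).as_matrix();print(s['time'],s['tcp_pos'],np.degrees(np.arctan2(M[1,1],M[0,1])))
E
python3 cols.py; python3 -c "
from h import *
print(tool([.479,.21,.22]))"
```

```text
yellow 166 [11.1 14.2 75.8 77.7]
blue 187 [150.8 153.3 217.6 221.2]
21.3333 [ 0.58742642 -0.12560668  0.21107192] -18.0097081359774
[ 0.28563127 -0.20690898 -0.0084436 ]
```

```bash
python3 -c "
from h import *
j=ctrl.camera_info('side');i=ctrl.camera_info('scene')
for q in((243,212),(192,220),(217,203)):print('foot',onz(j,*q,0).round(3))
f=onz(j,217,208,0)
# column/screen: side px of screen edges, at foot's distance
for q in((188,105),(215,98),(222,190)):
    e,d=ray(j,*q);t=((f-e)[:2]@d[:2])/(d[:2]@d[:2]);print((e+t*d).round(3))
for z in(.2,.3,.4,.5):print(z,onz(i,242,348,z).round(3),onz(i,275,430,z).round(3))
print(tool([.4813,.2105,.19]))"
```

```text
foot [0.535 0.579 0.   ]
foot [0.34  0.582 0.   ]
foot [0.49  0.748 0.   ]
[0.397 0.7   0.39 ]
[0.491 0.673 0.412]
[0.49  0.673 0.07 ]
0.2 [0.482 0.301 0.2  ] [0.355 0.395 0.2  ]
0.3 [0.441 0.338 0.3  ] [0.329 0.42  0.3  ]
0.4 [0.399 0.374 0.4  ] [0.304 0.444 0.4  ]
0.5 [0.357 0.41  0.5  ] [0.278 0.469 0.5  ]
[ 0.28685044 -0.20476107  0.02154707]
```

Scaled: 0.287 m is 14.35, 0.258 m is 12.9, 0.05 rad is 0.5.

Emit:
nudge_tcp --plan "1.45,-1,0,0,0,0;2.9,-2.05,0,0,0,0;4.35,-3.05,0,0,0,0;5.75,-4.1,0,0,0,0;7.2,-5.1,0,0,0,0;8.6,-6.15,0,0,0,0.5;10,-7.15,0,0,0,0.5;11.5,-8.2,0,0,0,0.5;12.9,-9.2,0.5,0,0,0.5;14.35,-10.25,1,0,0,0.5" --finger_gap 1.0

```text
time: 22.17
tcp_pos: [0.4814, 0.2116, 0.1913]
ee_rot: [-0.0, 0.824, 0.567, -0.001]
ft_force: [1.3, 0.3, 0.1]
opening: 1.0
finger_force: 0.0
```

Emit:
nudge_tcp --plan "0,0,1.5,0,0,0;0,0,2.5,0,0,0;0,0,2.5,0,0,0;0,0,2.5,0,0,0;0,0,2.5,0,0,0"

```text
time: 22.58
tcp_pos: [0.4831, 0.2105, 0.143]
ee_rot: [-0.0, 0.824, 0.567, -0.0]
ft_force: [0.9, 0.4, -0.2]
opening: 1.003
finger_force: 0.0
```

```bash
python3 - <<'E'
from h import *
s=ctrl.state();w=ctrl.camera_info('wrist');a=ctrl.get_image('wrist')[:,:,::-1];cv2.imwrite('pics/w10.png',a)
h=cv2.cvtColor(a,cv2.COLOR_BGR2HSV).astype(int);e=proj(w,[.4813,.2105,.006]).astype(int);M=rot(s['ee_rot']).as_matrix();print(e,s['tcp_pos'],np.degrees(np.arctan2(M[1,1],M[0,1])))
x0,y0=e-45;r=h[y0:y0+90,x0:x0+90]
m=((r[...,2]<70)|((r[...,1]<60)&(r[...,2]>110))).astype(np.uint8)
for nm,m in(('all',m),('dark',(r[...,2]<70).astype(np.uint8))):
  n,l,st,_=cv2.connectedComponentsWithStats(m)
  for k in range(1,n):
    if st[k,4]>80:
      q=cv2.minAreaRect((np.argwhere(l==k)[:,::-1]+[x0,y0]).astype(np.float32));B=np.array([onz(w,*t,.006)[:2] for t in cv2.boxPoints(q)])
      u=B[1]-B[0];v=B[2]-B[1];c=B.mean(0);print(nm,st[k],c.round(4),np.linalg.norm(u).round(4),np.degrees(np.arctan2(*u[::-1])).round(1),np.linalg.norm(v).round(4),np.degrees(np.arctan2(*v[::-1])).round(1),tool([*c,.0]).round(4))
E
```

```text
[314 218] [0.48309893 0.21052474 0.14297293] -20.904282514678638
all [ 43  15  11  20 100] [0.4892 0.2263] 0.0156 65.6 0.0077 -24.3 [ 0.0165 -0.0005  0.1435]
all [ 38  59  15  17 241] [0.4743 0.1937] 0.0116 -20.9 0.0137 -110.7 [-0.0193 -0.0027  0.1435]
```

The plug's position from the wrist camera, (0.474,0.194), puts the stick's centre at (0.481,0.211), which agrees with the scene camera. Descend to the same grip level as the clip.

Scaled: 0.1605 m is 8.025, 0.158 m is 7.9.

Emit:
nudge_tcp --plan "0,-0.1,2,0,0,0;0,-0.1,4,0,0,0;0,-0.1,5.5,0,0,0;0,-0.1,6.5,0,0,0;0,-0.1,7.25,0,0,0;0,-0.1,7.65,0,0,0;0,-0.1,7.9,0,0,0;0,-0.1,8.025,0,0,0;0,-0.1,8.025,0,0,0" --finger_gap 0.5

```text
time: 23.38
tcp_pos: [0.4818, 0.2118, -0.017]
ee_rot: [0.0, 0.824, 0.567, 0.001]
ft_force: [0.1, -0.5, -0.1]
opening: 0.501
finger_force: 0.0
```

Emit:
nudge_tcp --plan "0,0,0.05,0,0,0;0,0,0.05,0,0,0;0,0,0.05,0,0,0;0,0,0.05,0,0,0;0,0,0.05,0,0,0;0,0,0.05,0,0,0;0,0,0.05,0,0,0" --finger_gap 0.0 --squeeze 20

```text
time: 23.97
tcp_pos: [0.4811, 0.2117, -0.0185]
ee_rot: [0.0, 0.823, 0.567, 0.0]
ft_force: [0.2, 0.0, 0.4]
opening: 0.038
finger_force: 0.0
```

Emit:
nudge_tcp --plan "0,0,0,0,0,0;0,0,0,0,0,0;0,0,0,0,0,0;0,0,0,0,0,0;0,0,0.1,0,0,0;0,0,0.2,0,0,0;0,0,0.2,0,0,0" --finger_gap 0.5

```text
time: 24.55
tcp_pos: [0.4807, 0.2115, -0.0231]
ee_rot: [-0.0, 0.823, 0.567, -0.0]
ft_force: [-0.1, -0.1, -0.4]
opening: 0.488
finger_force: 0.0
```

Emit:
nudge_tcp --plan "0,0,0.05,0,0,0;0,0,0.1,0,0,0;0,0,0.1,0,0,0;0,0,0.1,0,0,0"

```text
time: 24.88
tcp_pos: [0.481, 0.2116, -0.0247]
ee_rot: [0.0, 0.823, 0.567, -0.0]
ft_force: [0.2, 0.5, -0.2]
opening: 0.501
finger_force: 0.0
```

```bash
python3 - <<'E'
from h import *
# fingertip contact heights: side view, tips vs stick silhouettes
s=ctrl.state();print(s['tcp_pos'],s['ft_force'],s['opening'])
E
```

```text
[ 0.48098183  0.21160709 -0.0246696 ] [ 0.16168183  0.47416287 -0.20823835] 0.5006712140898244
```

Scaled: 0.002 m is 0.1, 0.001 m is 0.05.

Emit:
nudge_tcp --plan "0,0,0.05,0,0,0;0,0,0.1,0,0,0;0,0,0.1,0,0,0;0,0,0.1,0,0,0"

```text
time: 25.22
tcp_pos: [0.481, 0.2116, -0.0267]
ee_rot: [0.0, 0.823, 0.567, -0.0]
ft_force: [0.4, 0.4, 0.1]
opening: 0.5
finger_force: 0.0
```

Emit:
nudge_tcp --plan "0,0,0,0,0,0;0,0,0,0,0,0;0,0,0,0,0,0;0,0,0,0,0,0;0,0,0,0,0,0;0,0,0,0,0,0;0,0,0,0,0,0" --finger_gap 0.0 --squeeze 20

```text
time: 25.8
tcp_pos: [0.4811, 0.2117, -0.0266]
ee_rot: [0.0, 0.823, 0.567, 0.0]
ft_force: [0.6, 0.5, -0.2]
opening: 0.165
finger_force: 20.0
```

Gripped: an opening of 0.165 is 15.5 mm. Lift and carry to the cut-out.

Scaled: -0.18 m is -9, -0.175 m is -8.75, 0.72 rad is 7.2.

Emit:
nudge_tcp --plan "0,0,-1.5,0,0,0;0,0,-3.5,0,0,0;0,0,-5.5,0,0,0;0,0,-7.5,0,0,0;-1.5,0.65,-8.75,0,0,1.2;-3,1.3,-8.75,0,0,2.4;-4.5,1.95,-8.75,0,0,3.6;-6,2.65,-8.75,0,0,4.8;-7.5,3.3,-8.75,0,0,6;-9,3.95,-8.75,0,0,7.2" --squeeze 25

```text
time: 26.63
tcp_pos: [0.4905, 0.0137, 0.1487]
ee_rot: [0.0, 0.971, 0.238, 0.0]
ft_force: [-0.2, -0.3, -0.5]
opening: 0.163
finger_force: 25.0
```

Emit:
nudge_tcp --plan "0,0,0,0,0,0;0,0,0,0,0,0;0,0,0,0,0,0"

```text
time: 26.88
tcp_pos: [0.4906, 0.0162, 0.1484]
ee_rot: [-0.0, 0.97, 0.242, 0.0]
ft_force: [-0.1, 1.6, 0.3]
opening: 0.159
finger_force: 25.0
```

```bash
python3 - <<'E'
from h import *
s=ctrl.state();M=rot(s['ee_rot']).as_matrix();a=np.degrees(np.arctan2(M[1,1],M[0,1]));print(s['tcp_pos'],s['opening'],'rz',np.radians(a+85.5),tool([.4958,-.0938,.148]))
E
```

```text
[0.49062479 0.01620104 0.14836978] 0.15926145197188318 rz 0.4098164927871819 [-0.04703956  0.09957081  0.00028707]
```

Emit:
nudge_tcp --plan "-0.8,1.65,0,0,0,1.2;-1.6,3.3,0,0,0,2.4;-2.35,4.975,0,0,0,3.6;-2.35,4.975,0,0,0,4.1;-2.35,4.975,0,0,0,4.1;-2.35,4.975,0,0,0,4.1;-2.35,4.975,0,0,0,4.1"

```text
time: 27.47
tcp_pos: [0.4959, -0.0919, 0.1482]
ee_rot: [-0.001, 0.999, 0.041, -0.0]
ft_force: [0.2, -0.8, -0.9]
opening: 0.163
finger_force: 25.0
```

```bash
python3 cols.py
python3 - <<'E'
from h import *
# is the stick still held: bright plug blob & stick orientation in wrist view
a=ctrl.get_image('wrist')[:,:,::-1];cv2.imwrite('pics/w11.png',a);w=ctrl.camera_info('wrist');s=ctrl.state();T=rot(s['ee_rot'])
h=cv2.cvtColor(a,cv2.COLOR_BGR2HSV).astype(int)
for x in(-.0265,0,.0265):print('stick pt exp',x,proj(w,s['tcp_pos']+T.apply([x,0,-.023])).round(0))
c=proj(w,s['tcp_pos']+T.apply([0,0,-.023])).astype(int)
for y in range(c[1]-60,c[1]+30,6):print(y,[int(v) for v in h[y,c[0]-24:c[0]+25:6,2]],[int(v) for v in h[y,c[0]-24:c[0]+25:6,1]])
E
```

```text
yellow 166 [11.1 14.2 75.8 77.7]
blue 187 [150.8 153.3 217.6 221.2]
27.5167 [ 0.4959119  -0.09207596  0.14827804] -85.29056617558408
stick pt exp -0.0265 [316. 336.]
stick pt exp 0 [316. 283.]
stick pt exp 0.0265 [316. 227.]
223 [254, 254, 254, 254, 254, 254, 254, 254, 254] [162, 163, 163, 165, 164, 162, 162, 160, 161]
229 [254, 254, 254, 254, 254, 254, 254, 254, 254] [165, 163, 164, 162, 163, 162, 161, 163, 161]
235 [254, 188, 51, 43, 49, 39, 43, 255, 254] [165, 179, 50, 53, 62, 39, 47, 158, 163]
241 [254, 58, 76, 78, 78, 82, 81, 138, 254] [163, 101, 27, 29, 33, 34, 31, 161, 163]
247 [254, 54, 73, 76, 78, 81, 83, 208, 254] [165, 104, 21, 23, 29, 31, 31, 169, 165]
253 [254, 55, 73, 75, 76, 83, 82, 205, 254] [167, 107, 24, 24, 30, 34, 31, 174, 166]
259 [117, 60, 72, 79, 81, 83, 80, 71, 114] [192, 64, 28, 39, 25, 34, 32, 165, 190]
265 [117, 73, 74, 75, 82, 80, 82, 74, 118] [190, 77, 31, 34, 31, 29, 28, 172, 186]
271 [120, 78, 79, 82, 77, 79, 84, 103, 119] [200, 78, 32, 34, 30, 29, 33, 193, 201]
277 [148, 50, 74, 87, 80, 79, 80, 30, 148] [45, 36, 34, 32, 35, 36, 29, 34, 45]
283 [152, 42, 78, 80, 79, 81, 82, 32, 147] [47, 18, 26, 32, 32, 31, 28, 16, 45]
289 [156, 42, 72, 81, 79, 80, 81, 29, 151] [46, 24, 28, 35, 32, 32, 31, 18, 47]
295 [49, 42, 70, 73, 77, 76, 91, 30, 156] [31, 30, 33, 38, 36, 34, 34, 17, 46]
301 [26, 43, 79, 72, 75, 77, 91, 31, 93] [20, 30, 29, 25, 37, 33, 36, 16, 41]
307 [31, 36, 72, 73, 68, 74, 78, 31, 32] [16, 14, 28, 28, 26, 31, 26, 8, 24]
```

The stick is held level and radial with blue beneath it. Lower and release.

Scaled: 0.157 m is 7.85, 0.15 m is 7.5.

Emit:
nudge_tcp --plan "0,0.075,1.5,0,0,0;0,0.075,3,0,0,0;0,0.075,4,0,0,0;0,0.075,5,0,0,0;0,0.075,6,0,0,0;0,0.075,6.9,0,0,0;0,0.075,7.5,0,0,0;0,0.075,7.85,0,0,0;0,0.075,7.85,0,0,0;0,0.075,7.85,0,0,0"

```text
time: 28.4
tcp_pos: [0.4961, -0.0955, -0.0085]
ee_rot: [-0.0, 0.999, 0.039, 0.0]
ft_force: [-0.3, -1.3, 0.7]
opening: 0.163
finger_force: 25.0
```

Emit:
nudge_tcp --plan "0,0,0,0,0,0;0,0,0,0,0,0;0,0,0,0,0,0" --finger_gap 0.32

```text
time: 28.65
tcp_pos: [0.4965, -0.0961, -0.0078]
ee_rot: [0.0, 0.999, 0.038, 0.001]
ft_force: [0.1, 0.4, -0.8]
opening: 0.308
finger_force: 0.0
```

Emit:
nudge_tcp --plan "0,0,-1,0,0,0;0,0,-2.5,0,0,0;0,0,-4.5,0,0,0;0,0,-6.5,0,0,0;0,0,-8.5,0,0,0;0,0,-10,0,0,0;0,0,-10,0,0,0;0,0,-10,0,0,0;0,0,-10,0,0,0"

```text
time: 29.4
tcp_pos: [0.4951, -0.0959, 0.1911]
ee_rot: [-0.0, 0.999, 0.038, -0.0]
ft_force: [0.2, 0.8, -1.0]
opening: 0.325
finger_force: 0.0
```

```bash
python3 cols.py
python3 - <<'E'
from h import *
a=ctrl.get_image('wrist')[:,:,::-1];cv2.imwrite('pics/w12.png',a);w=ctrl.camera_info('wrist');s=ctrl.state()
h=cv2.cvtColor(a,cv2.COLOR_BGR2HSV).astype(int)
e=proj(w,[.496,-.093,.02]).astype(int);x0,y0=e-45;r=h[y0:y0+90,x0:x0+90]
m=((r[...,1]<90)&(r[...,2]<110)).astype(np.uint8)|((r[...,1]<60)&(r[...,2]>150)).astype(np.uint8)
n,l,st,_=cv2.connectedComponentsWithStats(m)
for k in range(1,n):
    if st[k,4]>100:
        q=cv2.minAreaRect((np.argwhere(l==k)[:,::-1]+[x0,y0]).astype(np.float32));B=np.array([onz(w,*t,.022)[:2] for t in cv2.boxPoints(q)]);d=B.mean(0)-[.5735,-.087]
        print(st[k],B.round(4).tolist(),'r',np.hypot(*d),np.degrees(np.arctan2(*d[::-1]))%360)
print(s['finger_force'],s['ft_force'])
# bystanders in scene: compare with first picture
b=ctrl.get_image('scene')[:,:,::-1];o=cv2.imread('pics/scene0.png')
for nm,(x,y,W,H) in dict(punch=(413,178,60,50),tape=(356,178,50,42),pot=(303,150,34,50),stapler=(226,312,62,30)).items():
    d=cv2.absdiff(b[y:y+H,x:x+W],o[y:y+H,x:x+W]).max(2);print(nm,(d>40).mean().round(3))
E
```

```text
yellow 166 [11.1 14.2 75.8 77.7]
blue 183 [150.8 153.2 217.6 221.2]
29.45 [ 0.49466974 -0.09590637  0.19036801] -85.59835162576043
[  0   0  19  30 295] [[0.5331, -0.0504], [0.5343, -0.066], [0.5091, -0.0675], [0.5079, -0.0516]] r 0.05947882634082848 151.7771459006286
[ 70   0  20  34 343] [[0.5378, -0.111], [0.539, -0.1274], [0.5104, -0.1302], [0.5091, -0.1135]] r 0.059733951374898855 214.13926810764724
[ 40  18  18  57 846] [[0.4698, -0.0898], [0.5202, -0.0861], [0.5214, -0.101], [0.471, -0.1051]] r 0.07834621410156246 186.2192487737776
0.0 [ 0.62284711 -0.29210602 -0.95972836]
punch 0.0
tape 0.034
pot 0.461
stapler 0.003
```

The rows are not in the units I measure in: shifts go in units of 20 mm and turns go in units of 0.1 rad. I convert before sending: 0.16 m is 8, 0.12 m is 6.

```bash
python3 - <<'E'
import cv2,numpy as np
a=cv2.imread('pics/w8.png');h=cv2.cvtColor(a,cv2.COLOR_BGR2HSV).astype(int)[275:335,203:263]
m=((h[...,2]<95)&(h[...,1]<110)).astype(np.uint8);n,l,st,c=cv2.connectedComponentsWithStats(m)
print([(list(st[k]),c[k].round(0)) for k in range(1,n) if st[k,4]>60], 'yellow frac',((h[...,0]>20)&(h[...,0]<36)&(h[...,1]>120)).mean())
o=cv2.imread('pics/scene0.png')
for f in('s8','s9'):
    b=cv2.imread(f'pics/{f}.png');print(f,(cv2.absdiff(b[150:200,303:337],o[150:200,303:337]).max(2)>40).mean())
E
```

```text
[([np.int32(40), np.int32(5), np.int32(20), np.int32(55), np.int32(553)], array([53., 40.])), ([np.int32(14), np.int32(8), np.int32(18), np.int32(17), np.int32(117)], array([21., 16.]))] yellow frac 0.24861111111111112
s8 0.2811764705882353
s9 0.14823529411764705
```

Emit:
nudge_tcp --plan "-2,0,-0.5,0,0,0;-4,0,-1,0,0,0;-4,2,-1,0,0,0;-4,4,-1,0,0,0;-4,6,-1,0,0,0;-4,8,-1,0,0,0;-4,8,-1,0,0,0;-4,8,-1,0,0,0;-4,8,-1,0,0,0"

```text
time: 30.3
tcp_pos: [0.4276, -0.2607, 0.2101]
ee_rot: [-0.001, 0.999, 0.038, -0.001]
ft_force: [-0.3, -0.3, -0.0]
opening: 0.318
finger_force: 0.0
```

```bash
python3 - <<'E'
from h import *
b=ctrl.get_image('scene')[:,:,::-1];o=cv2.imread('pics/scene0.png')
for nm,(x,y,W,H) in dict(punch=(413,178,60,50),tape=(356,178,50,42),pot=(303,150,34,50),stapler=(226,312,62,30)).items():
    d=cv2.absdiff(b[y:y+H,x:x+W],o[y:y+H,x:x+W]).max(2);print(nm,(d>40).mean().round(3))
E
```

```text
punch 0.0
tape 0.035
pot 0.022
stapler 0.003
```

```bash
python3 - <<'E'
from h import *
i=ctrl.camera_info('scene');e=proj(i,[.496,-.091,.026]).astype(int);print(e)
h=cv2.cvtColor(cv2.imread('pics/s8.png'),cv2.COLOR_BGR2HSV).astype(int)
for y in range(e[1]-12,e[1]+13,3):print(y,[('D' if v<80 else 'Y' if 20<a<36 and s>120 else 'G' if s<60 else '.') for a,s,v in h[y,e[0]-24:e[0]+25:2]])
print(ctrl.state()['time'])
E
```

```text
[336 251]
239 ['G', 'G', 'G', 'G', 'G', 'G', 'G', 'G', 'G', 'G', '.', 'Y', 'Y', 'Y', 'Y', 'Y', 'Y', 'Y', 'Y', 'Y', 'Y', 'Y', 'Y', '.', '.']
242 ['G', 'G', 'G', 'D', '.', 'Y', 'Y', 'Y', 'Y', 'Y', 'Y', 'Y', 'Y', 'Y', 'Y', 'Y', 'Y', 'Y', 'Y', 'Y', 'Y', 'Y', '.', '.', '.']
245 ['G', 'G', 'G', 'G', 'G', 'Y', 'Y', 'Y', 'Y', 'Y', 'Y', 'Y', 'Y', '.', '.', 'Y', 'Y', 'Y', 'Y', 'Y', 'Y', 'Y', '.', '.', '.']
248 ['G', 'G', 'G', 'G', 'G', 'G', 'Y', 'Y', 'Y', 'Y', 'Y', 'Y', 'Y', 'G', 'D', 'Y', 'Y', 'Y', 'Y', 'Y', 'Y', 'Y', '.', '.', '.']
251 ['G', 'G', 'G', 'G', 'G', 'G', 'G', 'Y', 'Y', 'Y', 'Y', 'G', 'G', 'D', 'D', 'D', 'Y', 'Y', 'Y', 'Y', 'Y', 'Y', '.', '.', '.']
254 ['G', 'G', 'G', 'G', 'G', 'G', 'G', 'G', 'D', 'Y', 'Y', 'D', 'D', 'D', 'D', 'Y', 'Y', 'Y', 'Y', 'Y', 'Y', 'Y', '.', '.', '.']
257 ['G', 'G', 'G', 'G', 'G', 'G', 'G', 'G', 'G', 'G', 'D', 'D', 'D', 'D', 'Y', 'Y', 'Y', 'Y', 'Y', 'Y', 'Y', 'G', '.', '.', '.']
260 ['G', 'G', 'G', 'G', 'G', 'G', 'G', 'G', 'G', 'G', 'D', 'Y', 'Y', 'Y', 'Y', 'Y', 'Y', 'Y', 'Y', 'Y', '.', '.', '.', '.', '.']
263 ['G', 'G', 'G', 'G', 'G', 'G', 'D', 'D', 'D', '.', '.', 'Y', 'Y', 'Y', 'Y', 'Y', 'Y', 'Y', 'Y', '.', 'G', '.', '.', '.', '.']
30.35
```

The clip shows as a dark blob in the middle of the yellow floor, so both things are placed.

```bash
python3 -c "
from bench import ctrl
print(ctrl.sign_off())"
```

```text
the job is handed in; nothing more can be done
None
```

I handed the job in at about 30 s. The USB stick was last seen in the blue compartment and the binder clip in the yellow one before the drum was turned, with no sign in the pictures that the hole punch, pen pot, stapler or tape dispenser moved; the hand-in returned no verdict.

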